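Refit the hotplate knob under its splash cover

ROBOT

A 6-joint arm with a two-finger parallel gripper is mounted at the origin on the work surface. World frame = base frame: x ahead of the robot, y to its left, z up, the work surface at z = 0. Lengths are in m, angles in rad, forces in N, time in s.
With the tool pointing down it reaches from about 0.325 to 0.85 m from the base axis. Payload 4.4 kg.
Tool frame: the origin (TCP) lies at the very end of the fingers, on their centre line; the grasp point (between the pads) lies bot.tcp_to_grasp behind it (bot.tcp_to_grasp is the distance from the TCP to the grasp point, in m); z points along the fingers, y is the line along which they close (so a half turn about z gives the same grasp; the last joint's range is limited). The gripper opens to 94 mm and grips with 3 to 60 N. Pads are 16 mm wide; open, the fingers measure 119 mm over their backs; the gripper's body (75 mm by 177 mm) begins 78 mm behind the grasp point.
Start: joints at [1.139, 0.207, 1.542, -0, 1.393, -0.15], TCP at [0.16, 0.552, 0.205] pointing down, gripper open.
Joint ranges: [-2.73, 2.73], [-0.86, 2.22], [0.23, 2.46], [-1.11, 4.25], [0.08, 2.63], [-2.82, 2.82]. Speed limits (rad/s): [2.79, 2.79, 3.14, 3.14, 3.14, 3.14].

INTERFACE

Orientations are given as a rotation vector (axis times angle).
In Python, from plant import bot gives the robot as it stands.
- The arm moves only by the tool arm_command, never from a script. Its argument "rows" is a list of rows, each an object of numbers: "tx", "ty", "tz": the shift along the tool's x, y, z in units of 30 mm (1.0 is 30 mm); "ax", "ay", "az": the turn, a rotation vector about the tool's x, y, z in units of 0.1 rad (1.0 is 0.1 rad). A call has exactly 8 rows; each row shifts and turns the commanded pose from where the row before left it, along the tool's axes as they then stand; what a row does not reach is not made up. A row lasts 1/8 s, in which the tool goes at most 62.5 mm and 10.7 degrees, less where a joint would pass 70% of its speed; a pose out of reach is approached as far as the arm can. A call with a number of a shift or a turn outside -1 to 1 is refused whole. A call with a gripper value outside its range is refused whole. "fingers" is the opening, from -1 (shut) to 1 (fully open), so that 0 is half open, set as the call begins (left out, the last holds). The fingers move at their own pace and stop on an object; the grip force is fixed at half the most. Time passes only in rows, so rows that do not move let the fingers close, or fill a call up. It gives the time, the measured TCP pose, the force, the opening and the grip force at its end, in the units of the state.
- bot.state(): the state, without advancing time (a new reading comes with each control period).
- bot.camera(name): name is "scene" or "top"; returns (picture, depth): 384x512x3 uint8, blue, green, red; 384x512 float32, m along the optical axis (not along the pixel's ray), 0 where there is no reading.
- bot.camera_info(name): a dict with "intrinsics" (3x3 intrinsics, pixels), "dist_coeffs" ([k1, k2, p1, p2, k3] as OpenCV has them; the pictures are not rectified), "xyz" and "attitude" of the camera in the world. Camera axes: x right, y up, looking along -z (the intrinsics and any distortion apply to the point x, -y, -z); pixel columns grow to the right and rows downward; lengths in m; the calibration is good to about 2 mm. A picture is of the moment at which its call begins. camera_info takes no time and is no camera call.
- bot.hand_in(): hands the job in; it is judged then, once.
Trained networks look in the newest picture that a camera, given by its name, has taken for a name from the list of things; names that differ only in an ending like _2 or _b are one class to them, and where a whole thing is asked for, a point or a joint stands for the part that bears it (a point fixed in the world has none). Each returns a list of dicts, best first, with "confidence" (0 to 1); they miss things now and then, are a little off and sometimes report something else, mostly with a low value. They report only what shows in the picture. A call takes as long as a camera call. They do not tell look-alikes from the thing itself.
- bot.boxes_of(camera, label): "rect" ([left, top, right, bottom] in pixels, round what is visible of it).
- bot.pinpoint(camera, label): "centre" ([column, row] in pixels: a listed point, or the origin of a listed thing).
The state is a dict: "clock": time; "joint_pos": joint angles; "dq": joint speeds; "effort": joint torques, N m; "eef_pos": TCP position; "tool_rot": TCP orientation; "wrist_force": force on the tool from outside, world axes, zero at the start; "moment": the same for the moment, N m; "finger_gap": finger opening in m; "finger_force": force on a finger pad.
Only numpy, scipy, OpenCV 4.12 (cv2) and the standard library are available. Lean on these libraries where they do the work, as an engineer would, in place of code of your own. Each camera call takes 0.05 s, during which the arm holds its last target. There are 200 camera calls.

TASK

The little hotplate's control knob came off for cleaning. Pick up the thin steel scraper, put its blade into the slot under the front lip of the hotplate's splash cover and lever the cover up with the blade (not with the fingers) until it swings fully open, then lay the scraper back flat on the stone sill and let go of it. Fit the knob on the spindle with its flat matching the spindle's flat, push it fully home and finish holding the knob and keeping it pressed so that the sprung spindle is pushed right in, and do not disturb the other things on the sill.

Things in the scene. Friction and masses are not known exactly. Their poses are not given: they have to be found in the camera images.
- hotplate: grey compact electric hotplate, fixed, 150 mm deep (its x), 280 mm wide (its y), 60 mm high, with a dark 132 mm round heating plate (top at 68 mm) centred 137 mm to its -y. Origin on the sill directly under the spindle axis; its x points away from its front (front face at x = -55 mm), z up
- bay_floor (a point): foot of the spindle, 28 mm above the sill, on the floor of the control bay: an open well under the cover, inside from x = -47 to +46 mm and y = -57 to +57 mm of the hotplate's frame, rim 60 mm above the sill
- bay_slot (a point): middle of the top front edge of the bay's front wall, 52 mm above the sill, 55 mm in front of the spindle axis. This wall is lowered over 100 mm, which leaves an 8 mm high slot under the shut cover, open to the front; axes as the hotplate
- cover (a joint): the hinged splash cover of the bay: 0 shut (level), grows as it opens upward and backward, 2.4 rad = stop, fully open. Free hinge: it falls shut below about 1.6 rad and falls open to the stop beyond about 1.7 rad
- cover_lip (a point): middle of the lower edge of the cover's front lip; shut it lies 62 mm in front of the spindle axis (7 mm beyond the front face) and 60 mm above the sill. The cover is an aluminium plate 106 mm long, 124 mm wide, 5 mm thick, 80 g. Axes as the cover: x along it to the hinge, z out of its outer face
- cover_hinge (a point): middle of the cover's hinge axis (which runs along the hotplate's y), 46 mm behind the spindle axis, 60 mm above the sill, level with the shut cover's underside; 108 mm from the lip
- spindle_tip (a point): centre of the top of the upright steel D-spindle in the bay, 54 mm above the sill when not pressed; z up, x points squarely out of the spindle's flat. The D is 14 mm in diameter, flat 3 mm from the axis; it stands 20 mm clear above its 22 mm collar, its top 3 mm tapered. The spindle turns only against stiff friction (0.08 N m); its direction differs from start to start
- press_in (a joint): how far the spindle is pushed down against its spring, m: 0 up, 0.005 = stop. It starts to yield at 5 N and reaches the stop at 10 N
- knob: black control knob standing on the sill, bore down, 43 mm high, about 45 g. Origin: centre of its underside, z up, x to its pointer nose. Round skirt 46 mm in diameter, 21 mm high; on it a bar grip 14 mm wide (y), from x = -21 mm to the nose at x = +30 mm, 21 to 43 mm above the underside
- knob_grip (a point): middle of the bar grip on the knob's axis, 32 mm above the underside; axes as the knob
- knob_bore (a point): mouth of the D-bore in the middle of the underside: 18 mm deep, 16 mm in diameter, its flat 4 mm from the axis on the nose's side, so the nose points the way the spindle's flat faces when it fits (about 9 degrees of play). Fully home, this point is 18 mm below the spindle's top; axes as the knob
- scraper: thin steel scraper lying flat on the sill, 180 mm long, 60 g. Origin: under its balance point, x to the blade's tip, z up. Wooden handle 18 mm wide, 16 mm thick, from x = -85 to +15 mm; blade 80 mm long, 22 mm wide, 2.5 mm thick, its underside 7 mm above the handle's underside
- scraper_tip (a point): middle of the blade's end edge, 95 mm ahead of the scraper's origin, 8 mm above the handle's underside; axes as the scraper
- cups: bystander: two nested white porcelain cups with handles, 72 mm across without them, 80 mm high together; origin under the centre
- jug: bystander: copper-toned aluminium jug, 86 mm across, 100 mm high, handle to its -y; origin under the centre
- brush: bystander: grey silicone brush, 150 mm long, lying flat along its own x, under 25 mm high
- jar: bystander: glass storage jar with wire latch, 100 mm across, 143 mm high; origin under the centre
- grinder: bystander: hand coffee grinder, 225 mm high, on a 104 mm round lever-locked foot, its crank reaching 110 mm to its +y; origin under the centre
- tamper: bystander: steel coffee tamper, 52 mm across, 70 mm high; origin under the centre
There are look-alikes about, which are no part of the job. What is meant by the scraper is not purple, and is the larger of those in its own colour.

How it is judged:
By the outcome, as a careful person would: the job done as asked, in the order asked, and still so for the second after the job is handed in, while the arm keeps its last pose, push and grip.
It also fails if it takes over 67 s, if anything falls off the work surface, if the arm or the gripper's body presses on something with over 40 N, if the wrist force passes 120 N, or if a joint passes its speed limit or range.

## Working session

There is one attempt and no reset: what is moved stays moved. The work goes in short steps, Python scripts to look and compute and a tool call to move; the robot and the scene stay as the last step left them, time stands still between calls to the robot, and variables do not carry over. Pictures are saved under pics/ and viewed, at most 10 in all, crops included, and the job is handed in when it is done.

Besides the shell and the picture viewer there is one more tool, called after "Emit:" in YAML: its name, and indented under it one key for each argument. arm_command: Moves the arm, as the interface text tells. Shifts and turns lie within -1 to 1; 1 stands for 30 mm of shift or 0.1 rad of turn. Its arguments: {"type":"object","properties":{"rows":{"type":"array"},"fingers":{"type":"number"}},"required":["rows"]}

```bash
ls; mkdir -p pics
cat > h.py <<'E'
import numpy as np, cv2
from scipy.spatial.transform import Rotation as R
from plant import bot
def cam(n):
    i=bot.camera_info(n); a=np.array(i["attitude"],float)
    Rm=a if a.shape==(3,3) else (R.from_rotvec(a).as_matrix() if a.size==3 else R.from_quat(a).as_matrix())
    return np.array(i["intrinsics"]),np.array(i["dist_coeffs"]),np.array(i["xyz"]),Rm
def ray(n,px):
    K,d,t,Rm=cam(n)
    p=cv2.undistortPoints(np.array(px,float).reshape(-1,1,2),K,d).reshape(-1,2)
    return t,(np.c_[p[:,0],-p[:,1],-np.ones(len(p))])@Rm.T
def onz(n,px,z):
    t,v=ray(n,px); return t+v*((z-t[2])/v[:,2])[:,None]
def deproj(n,px,D):
    t,v=ray(n,px); return t+v*np.asarray(D)[:,None]
def proj(n,P):
    K,d,t,Rm=cam(n); c=(np.atleast_2d(P)-t)@Rm; c=c*[1,-1,-1]
    return cv2.projectPoints(c.reshape(-1,1,3),np.zeros(3),np.zeros(3),K,d)[0].reshape(-1,2)
def cloud(n,D):
    h,w=D.shape; u,v=np.meshgrid(np.arange(w),np.arange(h))
    P=deproj(n,np.c_[u.ravel(),v.ravel()],D.ravel()); P=P.reshape(h,w,3); P[D==0]=np.nan; return P
E
python3 - <<'E'
from h import *
for n in("scene","top"):
    im,D=bot.camera(n); np.savez(f"{n}0.npz",im=im,D=D); cv2.imwrite(f"pics/{n}0.png",cv2.resize(im,(800,600)))
    print(n,bot.camera_info(n))
    for l in ["hotplate","bay_slot","cover_lip","cover_hinge","spindle_tip","knob","knob_grip","scraper","scraper_tip","cups","jug","brush","jar","grinder","tamper"]:
        print(l,[(np.round(x["centre"]).astype(int).tolist(),round(x["confidence"],2)) for x in bot.pinpoint(n,l)][:4])
print(bot.state(), bot.tcp_to_grasp)
E
```

```text
pics
scene {'intrinsics': array([[454.97838089,   0.        , 259.77180215],
       [  0.        , 454.97838089, 189.59882562],
       [  0.        ,   0.        ,   1.        ]]), 'dist_coeffs': array([0.00614175, 0.        , 0.        , 0.        , 0.        ]), 'xyz': array([1.12835054, 0.94324357, 0.77638678]), 'attitude': array([0.34286115, 1.26127946, 2.32800117])}
hotplate [([239, 227], 0.92), ([334, 284], 0.43)]
bay_slot [([380, 314], 0.69), ([257, 204], 0.66)]
cover_lip [([259, 198], 0.83)]
cover_hinge [([227, 209], 0.58), ([235, 153], 0.48)]
spindle_tip [([380, 262], 0.51)]
knob [([380, 261], 0.66)]
knob_grip [([388, 251], 0.96)]
scraper [([273, 165], 0.8), ([236, 152], 0.64), ([168, 161], 0.6), ([224, 136], 0.39)]
scraper_tip [([300, 164], 0.81), ([212, 158], 0.72), ([236, 141], 0.61)]
cups [([336, 284], 0.78), ([241, 223], 0.33)]
jug [([191, 143], 0.94)]
brush [([296, 195], 0.58), ([238, 212], 0.4)]
jar [([268, 293], 0.83)]
grinder [([169, 161], 0.7), ([238, 223], 0.23)]
tamper [([380, 312], 0.55)]
top {'intrinsics': array([[472.19145247,   0.        , 254.61688658],
    
[... 905 characters left out ...]
k': 1.6, 'joint_pos': array([ 1.13843572e+00,  2.06589246e-01,  1.54147437e+00,  1.20642256e-05,
        1.39347929e+00, -1.50507108e-01]), 'dq': array([-5.73475641e-05, -3.30541453e-04, -2.91454303e-04,  1.80690939e-03,
       -8.05678880e-04, -1.67625421e-04]), 'effort': array([ 2.40339716e-05, -3.70870149e+01, -2.81754881e+01,  6.98252697e-02,
        2.75571411e-02, -1.68580840e-05]), 'eef_pos': array([0.15994929, 0.55232983, 0.20546496]), 'tool_rot': array([4.41273311e-01, 3.11044433e+00, 8.02073025e-05]), 'wrist_force': array([-0.87427161,  0.59970166, -1.17956196]), 'moment': array([ 0.01813283, -0.00485413, -0.00554896]), 'finger_force': 0.0, 'finger_gap': 0.09379429935108002} 0.0188
```

View pics/scene0.png

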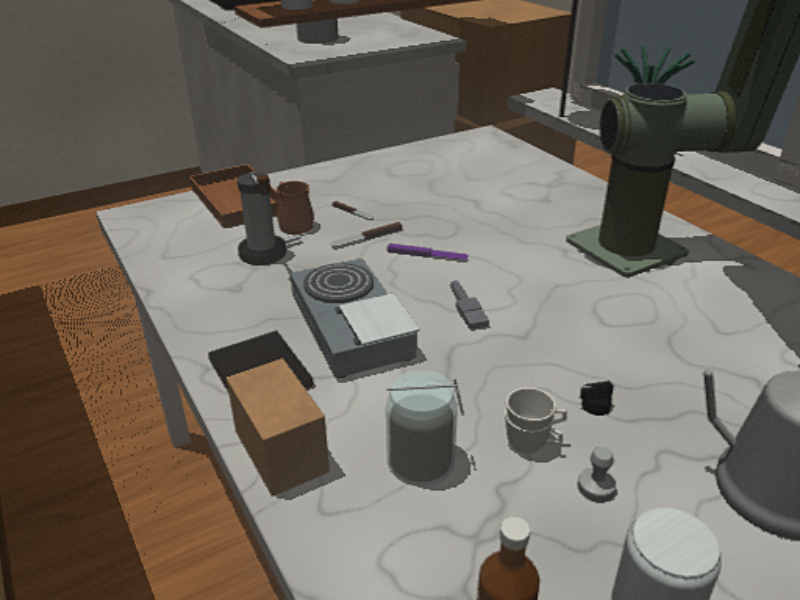

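View pics/top0.png

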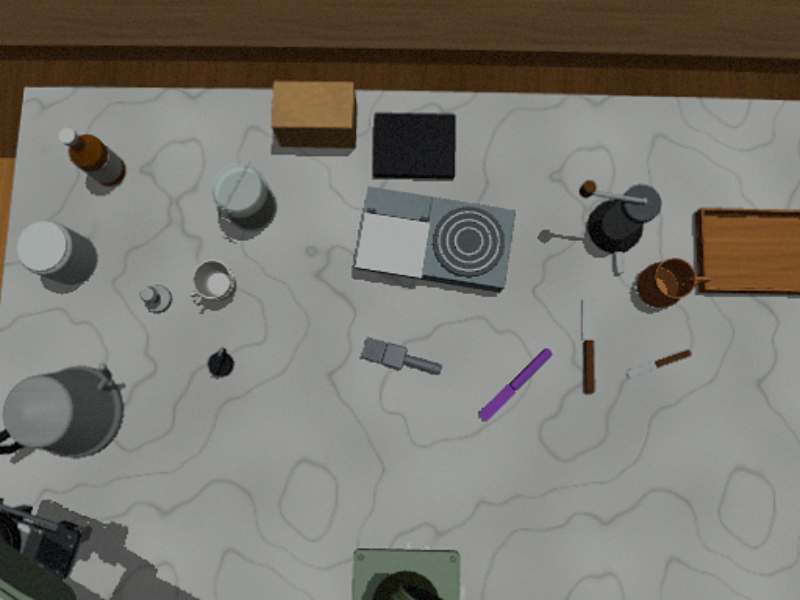

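The scene picture shows the hotplate around (355,310), and the knob at (597,396) near the cups and tamper. There are three scrapers, in top-picture pixels (800 wide): purple (515,385), large brown-handled (588,345) and small brown-handled (660,365). The large brown one fits, since it is not purple and is the larger of its colour. I'll confirm it in a crop and measure.

Run:
```python
from h import *
d=np.load("top0.npz"); im,D=d["im"],d["D"]; P=cloud("top",D)
s=np.load("scene0.npz"); ims,Ds=s["im"],s["D"]; S=cloud("scene",Ds)
c=cv2.resize(im[175:275,290:450],None,fx=5,fy=5,interpolation=cv2.INTER_CUBIC); cv2.imwrite("pics/crop1.png",c)
hsv=cv2.cvtColor(im,cv2.COLOR_BGR2HSV)
print("sill z top",np.nanmedian(P[260:300,200:300,2]),"scene", np.nanmedian(S[180:200,330:370,2]))
# brown scraper: handle
roi=np.zeros(D.shape,bool); roi[185:260,362:392]=1
h=roi&(hsv[...,1]>90); print("handle px",h.sum())
q=onz("top",np.argwhere(h)[:,::-1],.016); 
(cx,cy),(w,l),a=cv2.minAreaRect((q[:,:2]*1000).astype(np.float32)); print("handle rect",cx,cy,w,l,a,q.mean(0),np.nanmedian(P[h][:,2]))
b=roi&(P[...,2]<.03)&(np.abs(im.astype(int).sum(2)-0)>0)
for n,P_,im_ in(("top",P,im),("scene",S,ims)):
    hs=cv2.cvtColor(im_,cv2.COLOR_BGR2HSV)
    m=(P_[...,2]>.056)&(P_[...,2]<.08)&(im_.min(2)>150)&(P_[...,0]>.4)&(P_[...,0]<.8)&(abs(P_[...,1])<.25)
    k,lab,st,_=cv2.connectedComponentsWithStats(m.astype(np.uint8)); j=1+np.argmax(st[1:,4]); m=lab==j
    z=np.nanmedian(P_[m][:,2]); q=onz(n,np.argwhere(m)[:,::-1],.065)
    r=cv2.minAreaRect((q[:,:2]*1000).astype(np.float32)); print(n,"cover z",z,m.sum(),r,cv2.boxPoints(r).round(1).tolist())
    # hotplate all
    for zz in(.068,.06):
        m=(abs(P_[...,2]-zz)<.015)&(P_[...,0]>.5)&(P_[...,0]<.85)&(abs(P_[...,1]+.07)<.24)
        k,lab,st,_=cv2.connectedComponentsWithStats(m.astype(np.uint8)); j=1+np.argmax(st[1:,4]); m=lab==j
        q=onz(n,np.argwhere(m)[:,::-1],.06); r=cv2.minAreaRect((q[:,:2]*1000).astype(np.float32)); print(n,"hotplate",r)
    # knob
    ctr=onz("top",[[142,234]],.02)[0] 
    m=(im_.max(2)<70)&(np.hypot(P_[...,0]-ctr[0],P_[...,1]-ctr[1])<.05)&(P_[...,2]>.008)
    q=P_[m]; t=q[q[:,2]>.037]; lo=q[q[:,2]<.03]
    print(n,"knob",ctr,m.sum(),q.mean(0),len(t),t.mean(0),np.nanmax(q[:,2]))
    u,sv,vt=np.linalg.svd(t[:,:2]-t[:,:2].mean(0)); print(vt[0],sv,np.ptp((t[:,:2]-t[:,:2].mean(0))@vt[0]))
for n,px,z in(("top",[[308,268],[401,240]],.008),("scene",[[300,164],[212,158]],.008),("scene",[[388,251]],.032),("scene",[[259,198]],.06),("top",[[251,172]],.06),("top",[[254,140]],.06),("scene",[[227,209]],.06),("top",[[376,221]],0),("scene",[[236,152]],0),("top",[[258,227]],.01)): print(n,px,onz(n,px,z).round(4).tolist())
```

```text
sill z top -0.00022098638205969579 scene 0.0002783172207904139
handle px 191
handle rect 432.3383483886719 -334.92236328125 14.698472023010254 96.19693756103516 88.9217758178711 [ 0.43332535 -0.33499576  0.016     ] 0.015609097697206531
top cover z 0.06489607022885968 1481 ((646.816162109375, 34.82567596435547), (121.54896545410156, 103.37617492675781), 81.6961441040039) [[586.9000244140625, -17.799999237060547], [689.2000122070312, -32.79999923706055], [706.7000122070312, 87.5], [604.4000244140625, 102.4000015258789]]
top hotplate ((661.7985229492188, -42.96211242675781), (279.7828369140625, 156.7275390625), 81.67758178710938)
top hotplate ((661.7985229492188, -42.96211242675781), (279.7828369140625, 156.7275390625), 81.67758178710938)
top knob [0.42017483 0.34747995 0.02      ] 198 [0.42349248 0.34960878 0.02817172] 65 [0.42267059 0.35284515 0.04241938] 0.049352351055731214
[-0.96404444  0.26574106] [0.09656256 0.03298658] 0.042999228983960705
scene cover z 0.06557991198382984 976 ((648.9807739257812, 35.48344802856445), (121.9600601196289, 105.29693603515625), 82.09664154052734) [
[... 402 characters left out ...]
 0.34747995 0.02      ] 313 [0.43307779 0.36034908 0.02831687] 91 [0.42899088 0.35516482 0.04193416] 0.04626219327082837
[ 0.95805368 -0.2865888 ] [0.13225225 0.04070153] 0.050553997398578576
top [[308, 268], [401, 240]] [[0.3323, -0.1364, 0.008], [0.4176, -0.4087, 0.008]]
scene [[300, 164], [212, 158]] [[0.3319, -0.1351, 0.008], [0.5687, -0.326, 0.008]]
scene [[388, 251]] [[0.4178, 0.3648, 0.032]]
scene [[259, 198]] [[0.5935, 0.0352, 0.06]]
top [[251, 172]] [[0.6018, 0.0335, 0.06]]
top [[254, 140]] [[0.6965, 0.0268, 0.06]]
scene [[227, 209]] [[0.6947, 0.0362, 0.06]]
top [[376, 221]] [[0.4728, -0.3382, 0.0]]
scene [[236, 152]] [[0.4702, -0.3347, 0.0]]
top [[258, 227]] [[0.448, 0.0105, 0.01]]
```

View pics/crop1.png

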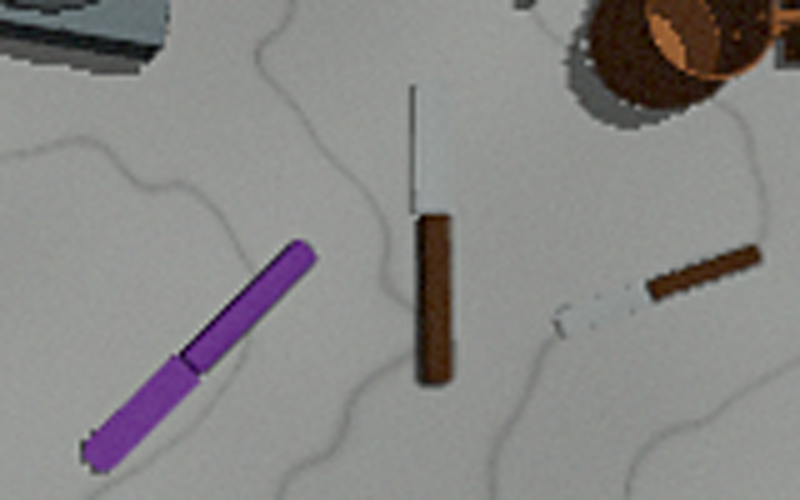

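The crop shows one scraper at (430,240) with a brown wooden handle and a long blade; it is the larger of the brown pair, so it is the right one. Next I refine its axis, check the jug's clearance and plan the approach.

```bash
cat >> h.py <<'E'
import json
def plan(wps,p=None,rv=None):
    """wps: list of (pos, R(matrix) or None, nrows) -> rows in tool axes"""
    s=bot.state(); p=np.array(s["eef_pos"] if p is None else p); r=R.from_rotvec(s["tool_rot"] if rv is None else rv); rows=[]
    for pos,Rt,n in wps:
        dr=(r.inv()*Rt).as_rotvec()/n if Rt is not None else np.zeros(3); dp=(np.array(pos)-p)/n
        for k in range(n):
            t=r.inv().apply(dp)/.03; p=p+dp; r=r*R.from_rotvec(dr)
            row={a:round(float(x),2) for a,x in zip(("tx","ty","tz","ax","ay","az"),[*t,*(dr/.1)]) if abs(x)>.005}
            rows.append(row)
    for i in range(0,len(rows),8): print(json.dumps(rows[i:i+8]).replace('"',''))
    m=max((abs(v) for q in rows for v in q.values()),default=0); print("max",m,"rows",len(rows))
def down(psi,pitch=0.):
    # tool y at world yaw psi, z down; pitch>0 turns about tool y
    y=np.array([np.cos(psi),np.sin(psi),0]);z=np.array([0,0,-1.]);x=np.cross(y,z)
    return R.from_matrix(np.c_[x,y,z])*R.from_rotvec([0,pitch,0])
E
python3 - <<'E'
from h import *
for n,roi in(("top",(185,260,355,395)),("scene",(140,165,205,262))):
    d=np.load(n+"0.npz"); im,D=d["im"],d["D"]; P=cloud(n,D); hs=cv2.cvtColor(im,cv2.COLOR_BGR2HSV)
    m=np.zeros(D.shape,bool); m[roi[0]:roi[1],roi[2]:roi[3]]=1
    h=m&(hs[...,1]>90)&(hs[...,0]<25)&(np.hypot(P[...,0]-.433,P[...,1]+.335)<.065)
    q=onz(n,np.argwhere(h)[:,::-1],.016 if n=="top" else .012)[:,:2]; c=q.mean(0); v=np.linalg.svd(q-c)[2][0]; v*=np.sign(v[0])
    print(n,h.sum(),c,"yaw",np.arctan2(v[1],v[0]),np.ptp((q-c)@v))
    b=m&(P[...,2]>.004)&(P[...,2]<.02)&~h&(np.abs(P[...,1]+.333)<.03)&(P[...,0]>.49)&(P[...,0]<.6)
    q=P[b]; print("blade",b.sum(),q.mean(0) if b.any() else 0,q[:,0].max() if b.any() else 0)
d=np.load("top0.npz");P=cloud("top",d["D"]);m=(P[...,2]>.03)&(np.abs(P[...,1]+.45)<.15)&(P[...,0]>.4)&(P[...,0]<.72)
q=P[m]; print("jug area minx",q[:,0].min(),q[q[:,0].argmin()], q[q[:,2]>.09].min(0))
q=q[q[:,0]<.63]; print(q.min(0),q.max(0))
plan([((.36,.25,.2),down(1.571),13),((.44,-.2,.16),None,16),((.458,-.335,.08),None,6)])
E
```

```text
top 188 [ 0.4334935  -0.33507004] yaw -0.00692420114539297 0.09608545484565106
blade 219 [ 0.52832439 -0.33614312  0.00912008] 0.5799212720954262
scene 22 [ 0.43306395 -0.34141017] yaw 0.005314690144602562 0.09040534175658252
blade 81 [ 0.52988814 -0.33505554  0.00985815] 0.566726481139471
jug area minx 0.5447480307718988 [ 0.54474803 -0.47379162  0.03718405] [ 0.55245085 -0.53588602  0.09006288]
[ 0.54474803 -0.59863493  0.0300308 ] [ 0.62965068 -0.42934438  0.10616448]
[{tx: -0.71, ty: -0.6, tz: 0.01, az: -0.22}, {tx: -0.7, ty: -0.62, tz: 0.01, az: -0.22}, {tx: -0.68, ty: -0.63, tz: 0.01, az: -0.22}, {tx: -0.67, ty: -0.65, tz: 0.01, az: -0.22}, {tx: -0.65, ty: -0.66, tz: 0.01, az: -0.22}, {tx: -0.64, ty: -0.68, tz: 0.01, az: -0.22}, {tx: -0.62, ty: -0.69, tz: 0.01, az: -0.22}, {tx: -0.61, ty: -0.7, tz: 0.01, az: -0.22}]
[{tx: -0.59, ty: -0.72, tz: 0.01, az: -0.22}, {tx: -0.58, ty: -0.73, tz: 0.01, az: -0.22}, {tx: -0.56, ty: -0.74, tz: 0.01, az: -0.22}, {tx: -0.55, ty: -0.75, tz: 0.01, az: -0.22}, {tx: -0.53, ty: -0.76, tz: 0.01, az: -0.22}, {tx: -0.17, ty: -0.94, tz: 0.08}, {tx: -0.17, ty: -0.94, tz: 0.08}, {tx: -0.17, ty: -0.94, tz: 0.08}]
[{tx: -0.17, ty: -0.94, tz: 0.08}, {tx: -0.17, ty: -0.94, tz: 0.08}, {tx: -0.17, ty: -0.94, tz: 0.08}, {tx: -0.17, ty: -0.94, tz: 0.08}, {tx: -0.17, ty: -0.94, tz: 0.08}, {tx: -0.17, ty: -0.94, tz: 0.08}, {tx: -0.17, ty: -0.94, tz: 0.08}, {tx: -0.17, ty: -0.94, tz: 0.08}]
[{tx: -0.17, ty: -0.94, tz: 0.08}, {tx: -0.17, ty: -0.94, tz: 0.08}, {tx: -0.17, ty: -0.94, tz: 0.08}, {tx: -0.17, ty: -0.94, tz: 0.08}, {tx: -0.17, ty: -0.94, tz: 0.08}, {tx: -0.1, ty: -0.75, tz: 0.44}, {tx: -0.1, ty: -0.75, tz: 0.44}, {tx: -0.1, ty: -0.75, tz: 0.44}]
[{tx: -0.1, ty: -0.75, tz: 0.44}, {tx: -0.1, ty: -0.75, tz: 0.44}, {tx: -0.1, ty: -0.75, tz: 0.44}]
max 0.94 rows 35
```

Emit:
arm_command:
  rows:
    - {"tx":-0.71,"ty":-0.6,"az":-0.22}
    - {"tx":-0.7,"ty":-0.62,"az":-0.22}
    - {"tx":-0.68,"ty":-0.63,"az":-0.22}
    - {"tx":-0.67,"ty":-0.65,"az":-0.22}
    - {"tx":-0.65,"ty":-0.66,"az":-0.22}
    - {"tx":-0.64,"ty":-0.68,"az":-0.22}
    - {"tx":-0.62,"ty":-0.69,"az":-0.22}
    - {"tx":-0.61,"ty":-0.7,"az":-0.22}

```text
schema error: expected keys tx, ty, tz, ax, ay, az
```

Emit:
arm_command:
  rows:
    - {"tx":-0.59,"ty":-0.72,"az":-0.22}
    - {"tx":-0.58,"ty":-0.73,"az":-0.22}
    - {"tx":-0.56,"ty":-0.74,"az":-0.22}
    - {"tx":-0.55,"ty":-0.75,"az":-0.22}
    - {"tx":-0.53,"ty":-0.76,"az":-0.22}
    - {"tx":-0.17,"ty":-0.94,"tz":0.08}
    - {"tx":-0.17,"ty":-0.94,"tz":0.08}
    - {"tx":-0.17,"ty":-0.94,"tz":0.08}

```text
schema error: expected keys tx, ty, tz, ax, ay, az
```

Emit:
arm_command:
  rows:
    - {"tx":-0.17,"ty":-0.94,"tz":0.08}
    - {"tx":-0.17,"ty":-0.94,"tz":0.08}
    - {"tx":-0.17,"ty":-0.94,"tz":0.08}
    - {"tx":-0.17,"ty":-0.94,"tz":0.08}
    - {"tx":-0.17,"ty":-0.94,"tz":0.08}
    - {"tx":-0.17,"ty":-0.94,"tz":0.08}
    - {"tx":-0.17,"ty":-0.94,"tz":0.08}
    - {"tx":-0.17,"ty":-0.94,"tz":0.08}

```text
schema error: expected keys tx, ty, tz, ax, ay, az
```

Emit:
arm_command:
  rows:
    - {"tx":-0.17,"ty":-0.94,"tz":0.08}
    - {"tx":-0.17,"ty":-0.94,"tz":0.08}
    - {"tx":-0.17,"ty":-0.94,"tz":0.08}
    - {"tx":-0.17,"ty":-0.94,"tz":0.08}
    - {"tx":-0.17,"ty":-0.94,"tz":0.08}
    - {"tx":-0.1,"ty":-0.75,"tz":0.44}
    - {"tx":-0.1,"ty":-0.75,"tz":0.44}
    - {"tx":-0.1,"ty":-0.75,"tz":0.44}

```text
schema error: expected keys tx, ty, tz, ax, ay, az
```

Emit:
arm_command:
  rows:
    - {"tx":-0.71,"ty":-0.6,"tz":0,"ax":0,"ay":0,"az":-0.22}
    - {"tx":-0.7,"ty":-0.62,"tz":0,"ax":0,"ay":0,"az":-0.22}
    - {"tx":-0.68,"ty":-0.63,"tz":0,"ax":0,"ay":0,"az":-0.22}
    - {"tx":-0.67,"ty":-0.65,"tz":0,"ax":0,"ay":0,"az":-0.22}
    - {"tx":-0.65,"ty":-0.66,"tz":0,"ax":0,"ay":0,"az":-0.22}
    - {"tx":-0.64,"ty":-0.68,"tz":0,"ax":0,"ay":0,"az":-0.22}
    - {"tx":-0.62,"ty":-0.69,"tz":0,"ax":0,"ay":0,"az":-0.22}
    - {"tx":-0.61,"ty":-0.7,"tz":0,"ax":0,"ay":0,"az":-0.22}

```text
clock: 2.6
eef_pos: [0.2837, 0.3655, 0.2056]
tool_rot: [0.165, 3.137, 0.0]
wrist_force: [-0.9, -0.2, 0.1]
finger_gap: 0.0943
finger_force: 0.0
```

Emit:
arm_command:
  rows:
    - {"tx":-0.59,"ty":-0.72,"tz":0,"ax":0,"ay":0,"az":-0.22}
    - {"tx":-0.58,"ty":-0.73,"tz":0,"ax":0,"ay":0,"az":-0.22}
    - {"tx":-0.56,"ty":-0.74,"tz":0,"ax":0,"ay":0,"az":-0.22}
    - {"tx":-0.55,"ty":-0.75,"tz":0,"ax":0,"ay":0,"az":-0.22}
    - {"tx":-0.53,"ty":-0.76,"tz":0,"ax":0,"ay":0,"az":-0.22}
    - {"tx":-0.17,"ty":-0.94,"tz":0.08,"ax":0,"ay":0,"az":0}
    - {"tx":-0.17,"ty":-0.94,"tz":0.08,"ax":0,"ay":0,"az":0}
    - {"tx":-0.17,"ty":-0.94,"tz":0.08,"ax":0,"ay":0,"az":0}

```text
clock: 3.6
eef_pos: [0.3764, 0.1648, 0.1984]
tool_rot: [-0.007, 3.141, 0.0]
wrist_force: [0.1, 0.0, -0.2]
finger_gap: 0.0942
finger_force: 0.0
```

Emit:
arm_command:
  rows:
    - {"tx":-0.17,"ty":-0.94,"tz":0.08,"ax":0,"ay":0,"az":0}
    - {"tx":-0.17,"ty":-0.94,"tz":0.08,"ax":0,"ay":0,"az":0}
    - {"tx":-0.17,"ty":-0.94,"tz":0.08,"ax":0,"ay":0,"az":0}
    - {"tx":-0.17,"ty":-0.94,"tz":0.08,"ax":0,"ay":0,"az":0}
    - {"tx":-0.17,"ty":-0.94,"tz":0.08,"ax":0,"ay":0,"az":0}
    - {"tx":-0.17,"ty":-0.94,"tz":0.08,"ax":0,"ay":0,"az":0}
    - {"tx":-0.17,"ty":-0.94,"tz":0.08,"ax":0,"ay":0,"az":0}
    - {"tx":-0.17,"ty":-0.94,"tz":0.08,"ax":0,"ay":0,"az":0}

```text
clock: 4.6
eef_pos: [0.4182, -0.0608, 0.1792]
tool_rot: [-0.006, 3.141, -0.0]
wrist_force: [-0.6, 0.7, 0.4]
finger_gap: 0.0939
finger_force: 0.0
```

Emit:
arm_command:
  rows:
    - {"tx":-0.17,"ty":-0.94,"tz":0.08,"ax":0,"ay":0,"az":0}
    - {"tx":-0.17,"ty":-0.94,"tz":0.08,"ax":0,"ay":0,"az":0}
    - {"tx":-0.17,"ty":-0.94,"tz":0.08,"ax":0,"ay":0,"az":0}
    - {"tx":-0.17,"ty":-0.94,"tz":0.08,"ax":0,"ay":0,"az":0}
    - {"tx":-0.17,"ty":-0.94,"tz":0.08,"ax":0,"ay":0,"az":0}
    - {"tx":-0.1,"ty":-0.75,"tz":0.44,"ax":0,"ay":0,"az":0}
    - {"tx":-0.1,"ty":-0.75,"tz":0.44,"ax":0,"ay":0,"az":0}
    - {"tx":-0.1,"ty":-0.75,"tz":0.44,"ax":0,"ay":0,"az":0}

```text
clock: 5.6
eef_pos: [0.4535, -0.269, 0.1272]
tool_rot: [-0.006, 3.141, -0.0]
wrist_force: [-0.1, 0.0, -0.2]
finger_gap: 0.094
finger_force: 0.0
```

Emit:
arm_command:
  rows:
    - {"tx":-0.1,"ty":-0.8,"tz":0.4,"ax":0,"ay":0,"az":0}
    - {"tx":-0.1,"ty":-0.8,"tz":0.5,"ax":0,"ay":0,"az":0}
    - {"tx":-0.12,"ty":-0.6,"tz":0.6,"ax":0,"ay":0,"az":0}
    - {"tx":0,"ty":0,"tz":0.8,"ax":0,"ay":0,"az":0}
    - {"tx":0,"ty":0,"tz":0.8,"ax":0,"ay":0,"az":0}
    - {"tx":0,"ty":0,"tz":0.5,"ax":0,"ay":0,"az":0}
    - {"tx":0,"ty":0,"tz":0.3,"ax":0,"ay":0,"az":0}
    - {"tx":0,"ty":0,"tz":0.2,"ax":0,"ay":0,"az":0}

```text
clock: 6.6
eef_pos: [0.4635, -0.3343, 0.0045]
tool_rot: [-0.007, 3.141, -0.001]
wrist_force: [0.2, -0.7, -0.5]
finger_gap: 0.0941
finger_force: 0.0
```

Emit:
arm_command:
  rows:
    - {"tx":0,"ty":0,"tz":0,"ax":0,"ay":0,"az":0}
    - {"tx":0,"ty":0,"tz":0,"ax":0,"ay":0,"az":0}
    - {"tx":0,"ty":0,"tz":0,"ax":0,"ay":0,"az":0}
    - {"tx":0,"ty":0,"tz":0,"ax":0,"ay":0,"az":0}
    - {"tx":0,"ty":0,"tz":0,"ax":0,"ay":0,"az":0}
    - {"tx":0,"ty":0,"tz":0,"ax":0,"ay":0,"az":0}
    - {"tx":0,"ty":0,"tz":0,"ax":0,"ay":0,"az":0}
    - {"tx":0,"ty":0,"tz":0,"ax":0,"ay":0,"az":0}
  fingers: -1

```text
clock: 7.6
eef_pos: [0.4632, -0.3341, 0.0044]
tool_rot: [0.007, -3.142, 0.0]
wrist_force: [0.1, 1.0, 0.5]
finger_gap: 0.0176
finger_force: 30.2
```

Run:
```python
from h import *
plan([((.45,-.32,.09),None,4),((.45,-.03,.09),down(1.426),11),((.462,.0622,.0524),None,5),((.462,.0622,.0524),None,4)])
```

```text
[{tx: 0.11, ty: 0.12, tz: -0.71}, {tx: 0.11, ty: 0.12, tz: -0.71}, {tx: 0.11, ty: 0.12, tz: -0.71}, {tx: 0.11, ty: 0.12, tz: -0.71}, {ty: 0.88, az: 0.14}, {tx: 0.01, ty: 0.88, az: 0.14}, {tx: 0.02, ty: 0.88, az: 0.14}, {tx: 0.03, ty: 0.88, az: 0.14}]
[{tx: 0.04, ty: 0.88, az: 0.14}, {tx: 0.06, ty: 0.88, az: 0.14}, {tx: 0.07, ty: 0.88, az: 0.14}, {tx: 0.08, ty: 0.88, az: 0.14}, {tx: 0.09, ty: 0.87, az: 0.14}, {tx: 0.1, ty: 0.87, az: 0.14}, {tx: 0.12, ty: 0.87, az: 0.14}, {tx: 0.01, ty: 0.62, tz: 0.25}]
[{tx: 0.01, ty: 0.62, tz: 0.25}, {tx: 0.01, ty: 0.62, tz: 0.25}, {tx: 0.01, ty: 0.62, tz: 0.25}, {tx: 0.01, ty: 0.62, tz: 0.25}, {}, {}, {}, {}]
max 0.88 rows 24
```

Emit:
arm_command:
  rows:
    - {"tx":0.11,"ty":0.12,"tz":-0.71,"ax":0,"ay":0,"az":0}
    - {"tx":0.11,"ty":0.12,"tz":-0.71,"ax":0,"ay":0,"az":0}
    - {"tx":0.11,"ty":0.12,"tz":-0.71,"ax":0,"ay":0,"az":0}
    - {"tx":0.11,"ty":0.12,"tz":-0.71,"ax":0,"ay":0,"az":0}
    - {"tx":0,"ty":0.88,"tz":0,"ax":0,"ay":0,"az":0.14}
    - {"tx":0.01,"ty":0.88,"tz":0,"ax":0,"ay":0,"az":0.14}
    - {"tx":0.02,"ty":0.88,"tz":0,"ax":0,"ay":0,"az":0.14}
    - {"tx":0.03,"ty":0.88,"tz":0,"ax":0,"ay":0,"az":0.14}

```text
clock: 8.6
eef_pos: [0.4496, -0.2131, 0.0895]
tool_rot: [-0.082, -3.14, -0.0]
wrist_force: [0.7, -0.2, -0.9]
finger_gap: 0.0177
finger_force: 30.0
```

Emit:
arm_command:
  rows:
    - {"tx":0.04,"ty":0.88,"tz":0,"ax":0,"ay":0,"az":0.14}
    - {"tx":0.06,"ty":0.88,"tz":0,"ax":0,"ay":0,"az":0.14}
    - {"tx":0.07,"ty":0.88,"tz":0,"ax":0,"ay":0,"az":0.14}
    - {"tx":0.08,"ty":0.88,"tz":0,"ax":0,"ay":0,"az":0.14}
    - {"tx":0.09,"ty":0.87,"tz":0,"ax":0,"ay":0,"az":0.14}
    - {"tx":0.1,"ty":0.87,"tz":0,"ax":0,"ay":0,"az":0.14}
    - {"tx":0.12,"ty":0.87,"tz":0,"ax":0,"ay":0,"az":0.14}
    - {"tx":0.01,"ty":0.62,"tz":0.25,"ax":0,"ay":0,"az":0}

```text
clock: 9.6
eef_pos: [0.4531, -0.0099, 0.0824]
tool_rot: [0.234, 3.132, -0.0]
wrist_force: [0.4, -0.4, -0.7]
finger_gap: 0.0172
finger_force: 30.0
```

Emit:
arm_command:
  rows:
    - {"tx":0.01,"ty":0.62,"tz":0.25,"ax":0,"ay":0,"az":0}
    - {"tx":0.01,"ty":0.62,"tz":0.25,"ax":0,"ay":0,"az":0}
    - {"tx":0.01,"ty":0.62,"tz":0.25,"ax":0,"ay":0,"az":0}
    - {"tx":0.01,"ty":0.62,"tz":0.25,"ax":0,"ay":0,"az":0}
    - {"tx":0,"ty":0,"tz":0,"ax":0,"ay":0,"az":0}
    - {"tx":0,"ty":0,"tz":0,"ax":0,"ay":0,"az":0}
    - {"tx":0,"ty":0,"tz":0,"ax":0,"ay":0,"az":0}
    - {"tx":0,"ty":0,"tz":0,"ax":0,"ay":0,"az":0}

```text
clock: 10.6
eef_pos: [0.463, 0.0623, 0.0525]
tool_rot: [0.236, 3.132, -0.0]
wrist_force: [0.2, 0.4, -0.3]
finger_gap: 0.0177
finger_force: 30.0
```

Run:
```python
from h import *
im,D=bot.camera("scene"); np.savez("scene1.npz",im=im,D=D); c=im[140:260,190:350]
cv2.imwrite("pics/s1.png",cv2.resize(c,(800,600),interpolation=cv2.INTER_CUBIC))
P=cloud("scene",D)
print([(x["centre"],x["confidence"],onz("scene",[x["centre"]],.056)) for x in bot.pinpoint("scene","scraper_tip")][:3])
print([(x["centre"],x["confidence"],onz("scene",[x["centre"]],.060)) for x in bot.pinpoint("scene","cover_lip")][:3])
# points along scraper line
s=bot.state(); r=R.from_rotvec(s["tool_rot"]).as_matrix(); ax=-r[:,0]; p=s["eef_pos"]; print(p,ax)
q=P.reshape(-1,3)-p; u=q@ax; v=q@r[:,1]; m=(abs(v)<.012)&(u>.02)&(u<.17)&(P.reshape(-1,3)[:,2]>.03)&(P.reshape(-1,3)[:,2]<.1)
for a in np.arange(.02,.17,.01):
    k=m&(u>=a)&(u<a+.01); print(round(a,2),k.sum(),np.nanmedian(P.reshape(-1,3)[k,2]).round(4) if k.any() else 0)
m=(P[...,2]>.056)&(P[...,2]<.08)&(im.min(2)>150)&(P[...,0]>.55)&(P[...,0]<.8)&(abs(P[...,1])<.25)
q=P[m]-[.657,.0337,0]; hx=np.array([.9895,-.1444,0]); print("cover lip front u",np.percentile(q@hx,[0,2,50,98,100]))
```

```text
[([298.3, 159.0], 0.6, array([[ 0.36780528, -0.09710722,  0.056     ]])), ([238.2, 140.0], 0.53, array([[ 0.46976286, -0.31558175,  0.056     ]]))]
[([260.5, 200.5], 0.9, array([[0.59627043, 0.04796651, 0.06      ]]))]
[0.46292055 0.06250097 0.05230939] [ 9.88727075e-01 -1.49728656e-01  3.17120344e-04]
0.02 21 0.0586
0.03 16 0.0573
0.04 19 0.058
0.05 14 0.0578
0.06 16 0.0583
0.07 15 0.058
0.08 19 0.0577
0.09 15 0.0584
0.1 7 0.0583
0.11 0 0
0.12 0 0
0.13 8 0.0657
0.14 19 0.0651
0.15 18 0.0659
0.16 15 0.0651
0.17 0 0
cover lip front u [-0.10804771 -0.06044295 -0.0061423   0.04387676  0.07586417]
```

View pics/s1.png

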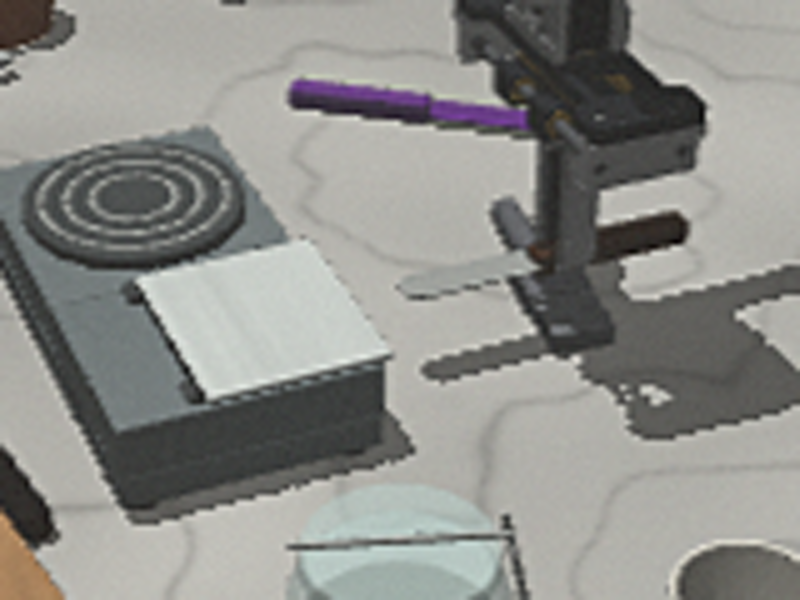

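The blade is held level with its tip at crop (400,290), about 28 mm short of the lip and at slot height. I'll insert it 60 mm.

Emit:
arm_command:
  rows:
    - {"tx":-0.4,"ty":0,"tz":0.01,"ax":0,"ay":0,"az":0}
    - {"tx":-0.4,"ty":0,"tz":0,"ax":0,"ay":0,"az":0}
    - {"tx":-0.35,"ty":0,"tz":0,"ax":0,"ay":0,"az":0}
    - {"tx":-0.3,"ty":0,"tz":0,"ax":0,"ay":0,"az":0}
    - {"tx":-0.3,"ty":0,"tz":0,"ax":0,"ay":0,"az":0}
    - {"tx":-0.25,"ty":0,"tz":0,"ax":0,"ay":0,"az":0}
    - {"tx":0,"ty":0,"tz":0,"ax":0,"ay":0,"az":0}
    - {"tx":0,"ty":0,"tz":0,"ax":0,"ay":0,"az":0}

```text
clock: 11.75
eef_pos: [0.5217, 0.0539, 0.0517]
tool_rot: [-0.235, -3.132, -0.0]
wrist_force: [0.1, -0.5, -0.4]
finger_gap: 0.0175
finger_force: 30.0
```

Run:
```python
from h import *
im,D=bot.camera("scene"); np.savez("scene2.npz",im=im,D=D); c=im[140:260,190:350]
cv2.imwrite("pics/s2.png",cv2.resize(c,(800,600),interpolation=cv2.INTER_CUBIC))
P=cloud("scene",D);m=(P[...,2]>.056)&(P[...,2]<.08)&(im.min(2)>150)&(P[...,0]>.61)&(P[...,0]<.8)&(abs(P[...,1])<.25); print(np.nanmedian(P[m],0))
s=bot.state(); p=s["eef_pos"]; r=R.from_rotvec(s["tool_rot"]); ax=-r.as_matrix()[:,0]; h=np.array([.7025,.027]); uh=(h-p[:2])@ax[:2]; rr=uh-.104; print(uh,rr)
w=[]; p0=np.array(p); th0=0; N=15
for k in range(1,N+1):
    th=1.85*k/N; du=rr-rr*np.cos(th); dz=rr*np.sin(th)+.003*min(1,k/2); w.append((p0+ax*du+[0,0,dz],None,1))
plan(w)
```

```text
[0.65735742 0.03908731 0.06572305]
0.1828455636211114 0.0788455636211114
[{tx: -0.02, tz: -0.37}, {tx: -0.06, tz: -0.37}, {tx: -0.1, tz: -0.31}, {tx: -0.14, tz: -0.29}, {tx: -0.17, tz: -0.28}, {tx: -0.2, tz: -0.25}, {tx: -0.23, tz: -0.23}, {tx: -0.26, tz: -0.19}]
[{tx: -0.28, tz: -0.16}, {tx: -0.3, tz: -0.13}, {tx: -0.31, tz: -0.09}, {tx: -0.32, tz: -0.05}, {tx: -0.32, tz: -0.01}, {tx: -0.32, tz: 0.03}, {tx: -0.32, tz: 0.07}]
max 0.37 rows 15
```

View pics/s2.png

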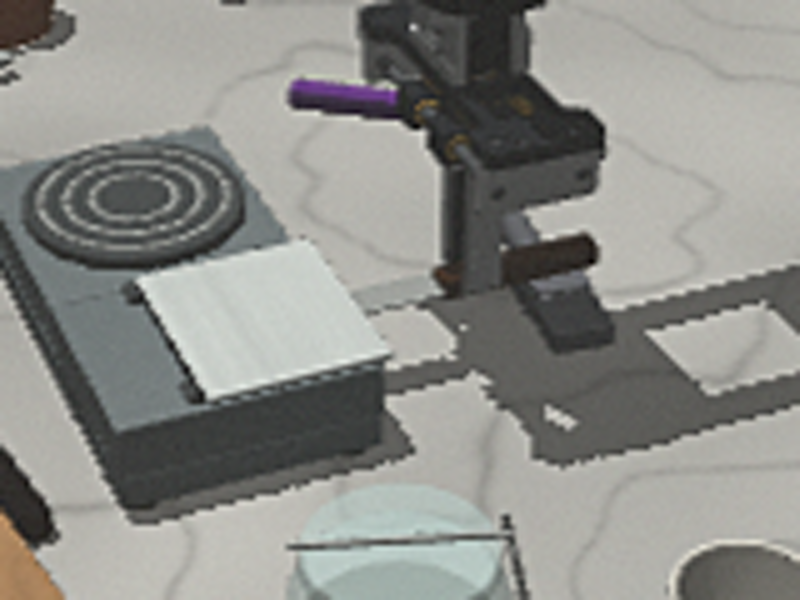

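The blade is under the lip around crop (365,300), with the cover unmoved and no force on the wrist. Now I'll lever it along the arc.

Emit:
arm_command:
  rows:
    - {"tx":-0.02,"ty":0,"tz":-0.37,"ax":0,"ay":0,"az":0}
    - {"tx":-0.06,"ty":0,"tz":-0.37,"ax":0,"ay":0,"az":0}
    - {"tx":-0.1,"ty":0,"tz":-0.31,"ax":0,"ay":0,"az":0}
    - {"tx":-0.14,"ty":0,"tz":-0.29,"ax":0,"ay":0,"az":0}
    - {"tx":-0.17,"ty":0,"tz":-0.28,"ax":0,"ay":0,"az":0}
    - {"tx":-0.2,"ty":0,"tz":-0.25,"ax":0,"ay":0,"az":0}
    - {"tx":-0.23,"ty":0,"tz":-0.23,"ax":0,"ay":0,"az":0}
    - {"tx":-0.26,"ty":0,"tz":-0.19,"ax":0,"ay":0,"az":0}

```text
clock: 12.8
eef_pos: [0.5578, 0.0485, 0.121]
tool_rot: [0.235, 3.132, 0.0]
wrist_force: [-0.4, 0.6, -0.4]
finger_gap: 0.0179
finger_force: 30.0
```

Emit:
arm_command:
  rows:
    - {"tx":-0.28,"ty":0,"tz":-0.16,"ax":0,"ay":0,"az":0}
    - {"tx":-0.3,"ty":0,"tz":-0.13,"ax":0,"ay":0,"az":0}
    - {"tx":-0.31,"ty":0,"tz":-0.09,"ax":0,"ay":0,"az":0}
    - {"tx":-0.32,"ty":0,"tz":-0.05,"ax":0,"ay":0,"az":0}
    - {"tx":-0.32,"ty":0,"tz":-0.01,"ax":0,"ay":0,"az":0}
    - {"tx":-0.32,"ty":0,"tz":0.03,"ax":0,"ay":0,"az":0}
    - {"tx":-0.32,"ty":0,"tz":0.03,"ax":0,"ay":0,"az":0}
    - {"tx":-0.32,"ty":0,"tz":0,"ax":0,"ay":0,"az":0}

```text
clock: 13.8
eef_pos: [0.6314, 0.0373, 0.1316]
tool_rot: [-0.235, -3.132, -0.0]
wrist_force: [-0.0, 0.3, -1.0]
finger_gap: 0.0176
finger_force: 30.0
```

Run:
```python
from h import *
im,D=bot.camera("scene"); np.savez("scene3.npz",im=im,D=D); c=im[110:260,190:390]
cv2.imwrite("pics/s3.png",cv2.resize(c,(800,600),interpolation=cv2.INTER_CUBIC))
```

```text
(no output)
```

View pics/s3.png

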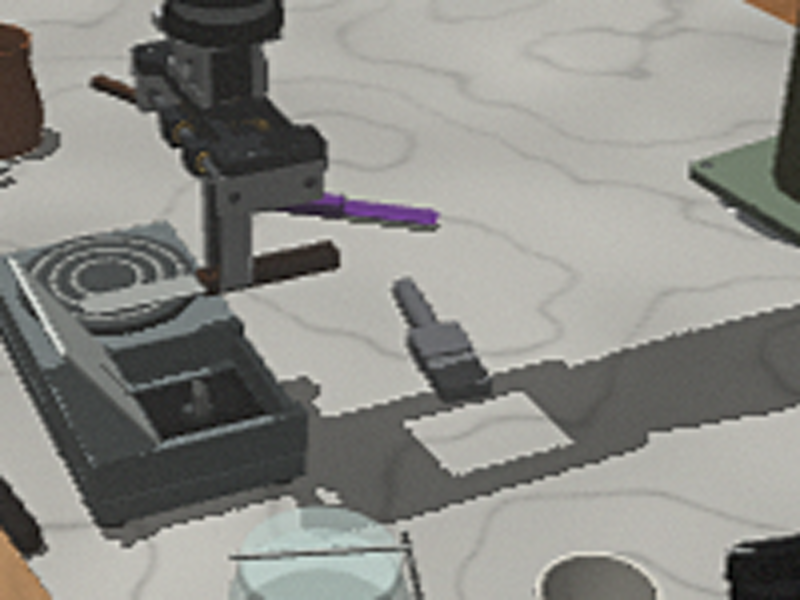

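The cover is fully open, leaning back at crop (60,330), and the spindle is visible at (200,400). I'll lay the scraper on free sill between the brush and the cups, around (0.42, 0.17).

Run:
```python
from h import *
d=np.load("scene3.npz"); P=cloud("scene",d["D"]); m=(P[...,2]>.012)&(P[...,0]>.3)&(P[...,0]<.56)&(P[...,1]>.09)&(P[...,1]<.26); print("obst",m.sum(),P[m][:3])
plan([((.53,.08,.125),None,5),((.42,.17,.06),None,6),((.42,.17,.0052),None,5)])
```

```text
obst 2275 [[0.44646938 0.09227225 0.574767  ]
 [0.44385595 0.09253949 0.57455233]
 [0.44293496 0.09490861 0.57483645]]
[{tx: 0.72, ty: 0.18, tz: 0.04}, {tx: 0.72, ty: 0.18, tz: 0.04}, {tx: 0.72, ty: 0.18, tz: 0.04}, {tx: 0.72, ty: 0.18, tz: 0.04}, {tx: 0.72, ty: 0.18, tz: 0.04}, {tx: 0.68, ty: 0.4, tz: 0.36}, {tx: 0.68, ty: 0.4, tz: 0.36}, {tx: 0.68, ty: 0.4, tz: 0.36}]
[{tx: 0.68, ty: 0.4, tz: 0.36}, {tx: 0.68, ty: 0.4, tz: 0.36}, {tx: 0.68, ty: 0.4, tz: 0.36}, {tz: 0.37}, {tz: 0.37}, {tz: 0.37}, {tz: 0.37}, {tz: 0.37}]
max 0.72 rows 16
```

Emit:
arm_command:
  rows:
    - {"tx":0.72,"ty":0.18,"tz":0.04,"ax":0,"ay":0,"az":0}
    - {"tx":0.72,"ty":0.18,"tz":0.04,"ax":0,"ay":0,"az":0}
    - {"tx":0.72,"ty":0.18,"tz":0.04,"ax":0,"ay":0,"az":0}
    - {"tx":0.72,"ty":0.18,"tz":0.04,"ax":0,"ay":0,"az":0}
    - {"tx":0.72,"ty":0.18,"tz":0.04,"ax":0,"ay":0,"az":0}
    - {"tx":0.68,"ty":0.4,"tz":0.36,"ax":0,"ay":0,"az":0}
    - {"tx":0.68,"ty":0.4,"tz":0.36,"ax":0,"ay":0,"az":0}
    - {"tx":0.68,"ty":0.4,"tz":0.36,"ax":0,"ay":0,"az":0}

```text
clock: 14.85
eef_pos: [0.4727, 0.1254, 0.0935]
tool_rot: [0.235, 3.132, 0.0]
wrist_force: [0.6, 0.3, -1.5]
finger_gap: 0.0175
finger_force: 30.0
```

Emit:
arm_command:
  rows:
    - {"tx":0.68,"ty":0.4,"tz":0.36,"ax":0,"ay":0,"az":0}
    - {"tx":0.68,"ty":0.4,"tz":0.36,"ax":0,"ay":0,"az":0}
    - {"tx":0.68,"ty":0.4,"tz":0.36,"ax":0,"ay":0,"az":0}
    - {"tx":0,"ty":0,"tz":0.55,"ax":0,"ay":0,"az":0}
    - {"tx":0,"ty":0,"tz":0.5,"ax":0,"ay":0,"az":0}
    - {"tx":0,"ty":0,"tz":0.4,"ax":0,"ay":0,"az":0}
    - {"tx":0,"ty":0,"tz":0.25,"ax":0,"ay":0,"az":0}
    - {"tx":0,"ty":0,"tz":0.1,"ax":0,"ay":0,"az":0}

```text
clock: 15.85
eef_pos: [0.4179, 0.1695, 0.0066]
tool_rot: [-0.236, -3.132, 0.0]
wrist_force: [0.6, -0.3, -1.0]
finger_gap: 0.0179
finger_force: 30.0
```

Emit:
arm_command:
  rows:
    - {"tx":0,"ty":0,"tz":0.04,"ax":0,"ay":0,"az":0}
    - {"tx":0,"ty":0,"tz":0.03,"ax":0,"ay":0,"az":0}
    - {"tx":0,"ty":0,"tz":0,"ax":0,"ay":0,"az":0}
    - {"tx":0,"ty":0,"tz":0,"ax":0,"ay":0,"az":0}
    - {"tx":0,"ty":0,"tz":0,"ax":0,"ay":0,"az":0}
    - {"tx":0,"ty":0,"tz":0,"ax":0,"ay":0,"az":0}
    - {"tx":0,"ty":0,"tz":0,"ax":0,"ay":0,"az":0}
    - {"tx":0,"ty":0,"tz":0,"ax":0,"ay":0,"az":0}

```text
clock: 16.85
eef_pos: [0.4179, 0.1697, 0.005]
tool_rot: [-0.235, -3.133, 0.0]
wrist_force: [-0.3, -0.7, -0.2]
finger_gap: 0.0175
finger_force: 30.0
```

Emit:
arm_command:
  rows:
    - {"tx":0,"ty":0,"tz":0,"ax":0,"ay":0,"az":0}
    - {"tx":0,"ty":0,"tz":0,"ax":0,"ay":0,"az":0}
    - {"tx":0,"ty":0,"tz":0,"ax":0,"ay":0,"az":0}
    - {"tx":0,"ty":0,"tz":-0.3,"ax":0,"ay":0,"az":0}
    - {"tx":0,"ty":0,"tz":-0.7,"ax":0,"ay":0,"az":0}
    - {"tx":0,"ty":0,"tz":-0.9,"ax":0,"ay":0,"az":0}
    - {"tx":0,"ty":0,"tz":-0.9,"ax":0,"ay":0,"az":0}
    - {"tx":0,"ty":0,"tz":-0.9,"ax":0,"ay":0,"az":0}
  fingers: 0.3

```text
clock: 17.85
eef_pos: [0.418, 0.1697, 0.1176]
tool_rot: [0.235, 3.132, 0.0]
wrist_force: [0.7, 1.1, -0.0]
finger_gap: 0.0609
finger_force: 0.0
```

Run:
```python
from h import *
H=np.array([.657,.0337,0]); hx=np.array([.9895,-.1444,0]); hy=np.array([.1444,.9895,0])
outs=[]
for n in("scene","top"):
    im,D=bot.camera(n); np.savez(f"{n}4.npz",im=im,D=D); P=cloud(n,D)
    for l in("spindle_tip","knob_grip","knob"):
        print(n,l,[(x["centre"],round(x["confidence"],2),onz(n,[x["centre"]],{"spindle_tip":.054,"knob_grip":.032,"knob":0}[l]).round(4).tolist()) for x in bot.pinpoint(n,l)][:3])
    c=proj(n,H+[0,0,.05])[0].astype(int); k=proj(n,[.422,.35,.03])[0].astype(int)
    print(n,c,k)
    for q in(c,k):
        a=24; cr=im[q[1]-a:q[1]+a,q[0]-a:q[0]+a]; outs.append(cv2.resize(cr,(300,300),interpolation=cv2.INTER_NEAREST))
    m=(np.hypot(P[...,0]-.657,P[...,1]-.0337)<.02)&(P[...,2]>.045)&(P[...,2]<.062); q=P[m]; print("spindle pts",m.sum(),q.mean(0) if m.any() else 0, np.percentile(q,[5,95],axis=0) if m.any() else 0)
    m=(np.hypot(P[...,0]-.422,P[...,1]-.35)<.05)&(P[...,2]>.037); q=P[m]; c=q.mean(0); v=np.linalg.svd(q[:,:2]-c[:2])[2][0]; print("knob top",m.sum(),c,v,np.percentile((q[:,:2]-c[:2])@v,[0,100]))
    m=(np.hypot(P[...,0]-.422,P[...,1]-.35)<.05)&(P[...,2]>.012)&(P[...,2]<.03); q=P[m]; print("skirt",m.sum(),q.mean(0))
cv2.imwrite("pics/s4.png",np.vstack([np.hstack(outs[:2]),np.hstack(outs[2:])]))
```

```text
scene spindle_tip []
scene knob_grip [([384.7, 251.8], 0.86, [[0.4269, 0.3628, 0.032]])]
scene knob [([379.8, 260.9], 0.79, [[0.4318, 0.3572, 0.0]]), ([297.0, 195.5], 0.21, [[0.4422, 0.0073, 0.0]])]
scene [238 207] [382 248]
spindle pts 17 [0.6581889  0.03811016 0.05152213] [[0.65339709 0.03236264 0.0469266 ]
 [0.66345889 0.04144016 0.05581493]]
knob top 107 [0.43049964 0.35454355 0.04247578] [ 0.94644835 -0.32285526] [-0.02553838  0.0264865 ]
skirt 155 [0.43487837 0.36341803 0.02109722]
top spindle_tip []
top knob_grip [([141.1, 233.3], 0.76, [[0.4215, 0.3473, 0.032]])]
top knob []
top [251 154] [140 233]
spindle pts 13 [0.65292948 0.03331486 0.05305809] [[0.64982315 0.02884927 0.04603336]
 [0.65645227 0.03759963 0.05878534]]
knob top 78 [0.4272558  0.3517285  0.04243809] [-0.96483792  0.26284557] [-0.02645243  0.02395472]
skirt 93 [0.42389156 0.35210779 0.02049957]
```

View pics/s4.png

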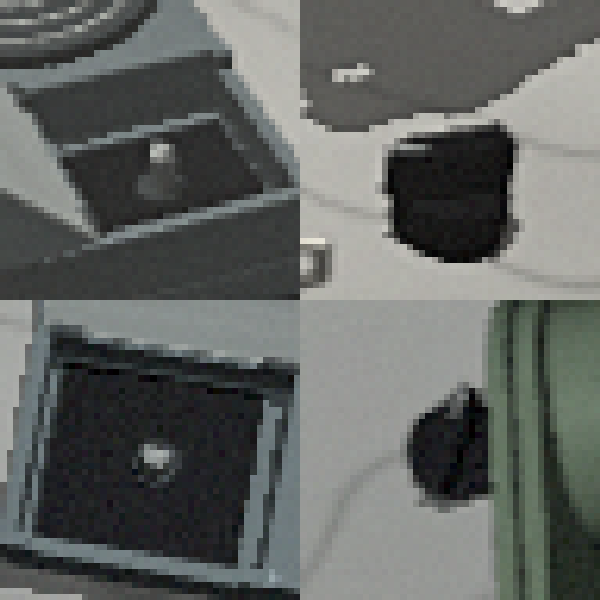

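Spindle at quadrant pixels (158,165) and (155,460); the knob's nose points up-image in the top view (463,390). The picture is too coarse for the flat's direction, so I'll average frames and fit the D geometry in both cameras.

```bash
cat > fit.py <<'E'
from h import *
import sys
from scipy.optimize import minimize
A={n:np.load(f"avg_{n}.npy") for n in("scene","top")}
SS=4
def ids(n,axis,phi,win):
    """region id per subpixel by ray casting: 0 floor 1 collar top 2 collar side 3 side curved 4 side flat 5 taper curved 6 taper flat 7 top"""
    u0,v0,w=win; g=(np.arange(w*SS)+.5)/SS-.5
    uu,vv=np.meshgrid(u0+g,v0+g); o,d=ray(n,np.c_[uu.ravel(),vv.ravel()]); d=d/np.linalg.norm(d,axis=1)[:,None]
    f=np.array([np.cos(phi),np.sin(phi)])
    out=np.zeros(len(d),int); 
    def xy(z): return (o+d*((z-o[2])/d[:,2])[:,None])[:,:2]-axis
    def inD(p,s): return (np.hypot(*p.T)<.007-s)&(p@f<.003-s)
    done=np.zeros(len(d),bool)
    side=np.zeros((len(d),2))
    for z in np.r_[.054,np.arange(.0535,.0505,-.0005),np.arange(.0505,.034,-.0007)]:
        s=max(0,(z-.051)/.003)*.0012; p=xy(z); h=inD(p,s)&~done
        flat=(p@f>.003-s-.0009)
        if z==.054: out[h]=7
        elif z>.051: out[h]=np.where(flat[h],6,5)
        else: out[h]=np.where(flat[h],4,3); 
        side[h]=p[h]; done|=h
    for z in np.arange(.034,.028,-.001):
        h=(np.hypot(*xy(z).T)<.011)&~done; out[h]=1 if z==.034 else 2; done|=h
    return out,side
def cost(n,axis,phi,win,ret=False):
    out,side=ids(n,axis,phi,win); w=win[2]; cols=[]
    th=np.arctan2(side[:,1],side[:,0])
    for k in(0,1,2,4,6,7): cols.append((out==k).astype(float))
    for k in(3,5): cols+= [(out==k)*1.,(out==k)*np.cos(th),(out==k)*np.sin(th)]
    X=np.stack(cols,1).reshape(w,SS,w,SS,-1).mean((1,3)).reshape(w*w,-1)
    Y=A[n][win[1]:win[1]+w,win[0]:win[0]+w].mean(2).ravel()
    X2=np.r_[X,.05*np.eye(X.shape[1])]; b=np.linalg.lstsq(X2,np.r_[Y,np.full(X.shape[1],.05*Y.mean())],rcond=None)[0]
    r=Y-X@b
    return (r@r,b) if ret else r@r
E
python3 - <<'E'
from h import *
for n in("scene","top"):
    a=[bot.camera(n)[0].astype(float) for _ in range(10)]; np.save(f"avg_{n}.npy",np.mean(a,0)); print(np.std(a,0).mean())
from fit import *
np.set_printoptions(linewidth=160)
res={}
for n in("top","scene"):
    c=proj(n,[.6565,.0345,.05])[0].astype(int); win=(c[0]-6,c[1]-6,13)
    print(n,win); print(A[n][win[1]:win[1]+13,win[0]:win[0]+13].mean(2).astype(int))
    best=[]
    for phi in np.arange(0,6.28,np.pi/12):
        b=min((minimize(lambda q:cost(n,q/1000,phi,win),np.array(s0),method="Nelder-Mead",options=dict(initial_simplex=np.array(s0)+np.array([[0,0],[2,0],[0,2]]),maxfev=35,xatol=.1,fatol=1)) for s0 in([656.,35.],)),key=lambda r:r.fun)
        best.append((b.fun,phi,b.x))
    for b in best: print(int(np.degrees(b[1])),int(b[0]),b[2].round(1))
E
```

```text
1.7016900437085278
1.9458540561771553
top (np.int64(245), np.int64(148), 13)
[[ 31  32  30  35  32  32  30  32  32  32  34  32  30]
 [ 32  34  31  32  31  33  31  31  33  31  31  33  32]
 [ 31  32  35  32  33  31  31  32  32  32  30  32  30]
 [ 33  30  31  32  31  29  30  30  31  31  30  29  31]
 [ 33  33  32  29  27  54  53  54  43  30  32  29  32]
 [ 33  32  31  27  58 131 104  61  75  57  33  32  32]
 [ 34  33  31  41  82 152 167 169 157  91  57  33  32]
 [ 32  32  31  62  32 145 153 146 125  70  55  33  31]
 [ 32  30  32  61  31  48  83 134  56  63  64  36  34]
 [ 32  32  31  21  32  42  38  35  43  78  38  29  31]
 [ 32  31  34  32  64  42  33  66  81  51  35  33  31]
 [ 32  33  32  30  11  27  64  50  45  28  31  32  32]
 [ 31  32  33  30  35  30  31  31  31  32  33  33  31]]
0 8185 [657.3  33.6]
14 8735 [656.6  33.6]
29 13878 [656.2  34. ]
45 20670 [656.7  34.3]
59 18485 [655.8  34.1]
74 20948 [656.4  35.1]
90 21519 [655.9  35.4]
105 23774 [656.7  34.5]
119 24407 [656.   33.4]
135 19625 [653.2  34.3]
149 17521 [653.3  33.6]
165 19404 [658.8  33.4]
180 15051 [658.4  32.7]
194 1
[... 905 characters left out ...]
 44  42  59  79  83  77  69  64  60  55  53  47  46]
 [ 43  44  57  79  83  78  72  61  54  52  43  45  46]]
0 108352 [657.2  35.5]
14 112868 [657.2  35.1]
29 109320 [657.3  35.8]
45 108276 [657.2  36. ]
59 104661 [657.4  36.4]
74 104291 [657.4  36.6]
90 104849 [657.5  36.4]
105 104869 [657.2  36.4]
119 103882 [656.9  35.8]
135 104052 [656.3  36.2]
149 105234 [656.3  35.8]
165 107662 [655.1  35.7]
180 106641 [654.4  34.7]
194 106699 [654.7  33.8]
210 106646 [655.   33.5]
224 107484 [653.8  34. ]
239 106217 [655.1  32.4]
254 105420 [656.8  32.9]
270 107930 [657.   32.5]
285 106534 [657.5  33. ]
299 105181 [658.1  33.2]
315 105388 [658.2  33.4]
330 103543 [658.4  33.7]
344 104191 [657.6  35. ]
```

Run:
```python
import fit; from fit import *
np.set_printoptions(linewidth=160)
for n in("top","scene"):
    print(n,"proj tip,collar",proj(n,[[.6565,.0345,.054],[.6565,.0345,.034]]).round(1).tolist())
    win=(245,147,13) if n=="top" else (234,205,9)
    for ss in(4,):
        fit.SS=ss; best=[]
        for phi in np.radians(np.arange(0,360,10)):
            f=[minimize(lambda q:cost(n,q/1000,phi,win),np.array(s0),method="Nelder-Mead",options=dict(initial_simplex=np.array(s0)+np.array([[0,0],[2,0],[0,2]]),maxfev=40,xatol=.1,fatol=1)) for s0 in([655.,33.],[658.,36.])]
            b=min(f,key=lambda r:r.fun); best.append((b.fun,phi,b.x))
        print(n,ss); print([(round(np.degrees(b[1])),int(b[0]),b[2].round(1).tolist()) for b in sorted(best,key=lambda b:b[0])[:10]]); print([int(b[0]/100) for b in best])
        b=sorted(best,key=lambda b:b[0])[0]; print(cost(n,b[2]/1000,b[1],win,True)[1].round())
```

```text
top proj tip,collar [[251.1, 153.9], [251.2, 155.4]]Traceback (most recent call last):
  File "<stdin>", line 9, in <module>
    res = _minimize_neldermead(fun, x0, args, callback, bounds=bounds,
                               **options)
    fxr = func(xr)
    fx = function(np.copy(x), *(wrapper_args + args))
  File "<stdin>", line 9, in <lambda>
  File "fit.py", line 27, in cost
    out,side=ids(n,axis,phi,win); w=win[2]; cols=[]
             ~~~^^^^^^^^^^^^^^^^
  File "fit.py", line 9, in ids
    uu,vv=np.meshgrid(u0+g,v0+g); o,d=ray(n,np.c_[uu.ravel(),vv.ravel()]); d=d/np.linalg.norm(d,axis=1)[:,None]
                                      ~~~^^^^^^^^^^^^^^^^^^^^^^^^^^^^^^^^
  File "h.py", line 9, in ray
    K,d,t,Rm=cam(n)
             ~~~^^^
  File "h.py", line 5, in cam
    i=bot.camera_info(n); a=np.array(i["attitude"],float)
ValueError: time passes only in moves, steps and waits
```

```bash
sed -i 's/^def cam(n):/import functools\n@functools.lru_cache\ndef cam(n):/' h.py
python3 - <<'E'
import fit; from fit import *
np.set_printoptions(linewidth=160)
for n in("top","scene"):
    print(n,"proj tip,collar",proj(n,[[.6565,.0345,.054],[.6565,.0345,.034]]).round(1).tolist())
    win=(245,147,13) if n=="top" else (234,205,9)
    best=[]
    for phi in np.radians(np.arange(0,360,10)):
        f=[minimize(lambda q:cost(n,q/1000,phi,win),np.array(s0),method="Nelder-Mead",options=dict(initial_simplex=np.array(s0)+np.array([[0,0],[2,0],[0,2]]),maxfev=40,xatol=.1,fatol=1)) for s0 in([655.,33.],[658.,36.])]
        b=min(f,key=lambda r:r.fun); best.append((b.fun,phi,b.x))
    print([(round(np.degrees(b[1])),int(b[0]),b[2].round(1).tolist()) for b in sorted(best,key=lambda b:b[0])[:10]]); print([int(b[0]/100) for b in best])
    b=sorted(best,key=lambda b:b[0])[0]; print(cost(n,b[2]/1000,b[1],win,True)[1].round())
E
```

```text
top proj tip,collar [[251.1, 153.9], [251.2, 155.4]]
[(350, 6987, [656.0, 33.8]), (340, 7466, [655.8, 33.7]), (0, 8034, [656.4, 33.5]), (330, 9928, [656.0, 33.8]), (10, 10850, [656.2, 33.9]), (20, 12342, [656.3, 34.0]), (30, 12592, [655.6, 33.7]), (320, 12901, [657.0, 33.3]), (310, 13706, [656.5, 33.6]), (180, 14425, [657.9, 32.7])]
[80, 108, 123, 125, 175, 227, 209, 243, 215, 223, 242, 251, 240, 190, 180, 159, 166, 165, 144, 156, 166, 180, 196, 180, 184, 220, 207, 231, 211, 196, 189, 137, 129, 99, 74, 69]
[ 32.  68.   7. -94. 266. 156. -10. -48. -12.  77.  12. -65.]
scene proj tip,collar [[239.2, 206.3], [239.4, 212.2]]
[(340, 5546, [657.1, 34.4]), (330, 5963, [657.3, 33.9]), (200, 7058, [654.4, 33.4]), (350, 7083, [657.6, 34.5]), (120, 7538, [656.6, 35.7]), (190, 7619, [654.2, 34.0]), (210, 7704, [654.4, 33.5]), (320, 8029, [658.0, 33.6]), (130, 8072, [656.3, 35.8]), (180, 8098, [654.4, 34.7])]
[103, 124, 158, 155, 115, 101, 99, 96, 98, 101, 91, 81, 75, 80, 90, 102, 93, 90, 80, 76, 70, 77, 88, 92, 103, 106, 97, 89, 99, 99, 84, 88, 80, 59, 55, 70]
[ 45.  75. 107.  75. 255. 161.  88.   4. -24. -33.  -9. 139.]
```

Both cameras agree: the flat faces yaw −0.25 and the axis is at (0.656, 0.034). The knob's nose yaw is about −0.28. To fix the knob's position precisely, I'll first squeeze the bar lengthwise to centre it, then regrip across it.

Run:
```python
from h import *
d=np.load("top0.npz");P=cloud("top",d["D"]); m=(P[...,2]>.02)&(P[...,0]>.36)&(P[...,0]<.62)&(P[...,1]>.25)&(P[...,1]<.5)&(np.hypot(P[...,0]-.425,P[...,1]-.3525)>.045); q=P[m]; dist=np.hypot(q[:,0]-.4285,q[:,1]-.3514); print("nearest",dist.min(),q[dist.argmin()])
plan([((.4285,.3514,.1),down(-.28),18),((.4285,.3514,.0235),None,6)])
```

```text
nearest 0.10608011458946799 [0.52838542 0.38711964 0.06011881]
[{tx: 0.03, ty: 0.34, tz: 0.03, az: 0.95}, {tx: 0.06, ty: 0.33, tz: 0.03, az: 0.95}, {tx: 0.09, ty: 0.32, tz: 0.03, az: 0.95}, {tx: 0.12, ty: 0.31, tz: 0.03, az: 0.95}, {tx: 0.15, ty: 0.3, tz: 0.03, az: 0.95}, {tx: 0.18, ty: 0.28, tz: 0.03, az: 0.95}, {tx: 0.21, ty: 0.27, tz: 0.03, az: 0.95}, {tx: 0.23, ty: 0.25, tz: 0.03, az: 0.95}]
[{tx: 0.25, ty: 0.22, tz: 0.03, az: 0.95}, {tx: 0.27, ty: 0.2, tz: 0.03, az: 0.95}, {tx: 0.29, ty: 0.17, tz: 0.03, az: 0.95}, {tx: 0.31, ty: 0.14, tz: 0.03, az: 0.95}, {tx: 0.32, ty: 0.11, tz: 0.03, az: 0.95}, {tx: 0.33, ty: 0.08, tz: 0.03, az: 0.95}, {tx: 0.33, ty: 0.05, tz: 0.03, az: 0.95}, {tx: 0.34, ty: 0.02, tz: 0.03, az: 0.95}]
[{tx: 0.34, ty: -0.01, tz: 0.03, az: 0.95}, {tx: 0.33, ty: -0.04, tz: 0.03, az: 0.95}, {tz: 0.42}, {tz: 0.42}, {tz: 0.42}, {tz: 0.42}, {tz: 0.42}, {tz: 0.42}]
max 0.95 rows 24
```

Emit:
arm_command:
  rows:
    - {"tx":0.03,"ty":0.34,"tz":0.03,"ax":0,"ay":0,"az":0.95}
    - {"tx":0.06,"ty":0.33,"tz":0.03,"ax":0,"ay":0,"az":0.95}
    - {"tx":0.09,"ty":0.32,"tz":0.03,"ax":0,"ay":0,"az":0.95}
    - {"tx":0.12,"ty":0.31,"tz":0.03,"ax":0,"ay":0,"az":0.95}
    - {"tx":0.15,"ty":0.3,"tz":0.03,"ax":0,"ay":0,"az":0.95}
    - {"tx":0.18,"ty":0.28,"tz":0.03,"ax":0,"ay":0,"az":0.95}
    - {"tx":0.21,"ty":0.27,"tz":0.03,"ax":0,"ay":0,"az":0.95}
    - {"tx":0.23,"ty":0.25,"tz":0.03,"ax":0,"ay":0,"az":0.95}
  fingers: 0.65

```text
clock: 20.25
eef_pos: [0.4231, 0.2506, 0.1088]
tool_rot: [-1.385, -2.82, 0.0]
wrist_force: [-0.6, -1.2, 0.8]
finger_gap: 0.0776
finger_force: 0.0
```

Emit:
arm_command:
  rows:
    - {"tx":0.25,"ty":0.22,"tz":0.03,"ax":0,"ay":0,"az":0.95}
    - {"tx":0.27,"ty":0.2,"tz":0.03,"ax":0,"ay":0,"az":0.95}
    - {"tx":0.29,"ty":0.17,"tz":0.03,"ax":0,"ay":0,"az":0.95}
    - {"tx":0.31,"ty":0.14,"tz":0.03,"ax":0,"ay":0,"az":0.95}
    - {"tx":0.32,"ty":0.11,"tz":0.03,"ax":0,"ay":0,"az":0.95}
    - {"tx":0.33,"ty":0.08,"tz":0.03,"ax":0,"ay":0,"az":0.95}
    - {"tx":0.33,"ty":0.05,"tz":0.03,"ax":0,"ay":0,"az":0.95}
    - {"tx":0.34,"ty":0.02,"tz":0.03,"ax":0,"ay":0,"az":0.95}

```text
clock: 21.25
eef_pos: [0.4277, 0.3314, 0.1015]
tool_rot: [-2.332, -2.105, 0.0]
wrist_force: [0.1, -0.2, 0.8]
finger_gap: 0.0774
finger_force: 0.0
```

Emit:
arm_command:
  rows:
    - {"tx":0.34,"ty":-0.01,"tz":0.03,"ax":0,"ay":0,"az":0.95}
    - {"tx":0.33,"ty":-0.04,"tz":0.03,"ax":0,"ay":0,"az":0.95}
    - {"tx":0,"ty":0,"tz":0.5,"ax":0,"ay":0,"az":0}
    - {"tx":0,"ty":0,"tz":0.5,"ax":0,"ay":0,"az":0}
    - {"tx":0,"ty":0,"tz":0.5,"ax":0,"ay":0,"az":0}
    - {"tx":0,"ty":0,"tz":0.4,"ax":0,"ay":0,"az":0}
    - {"tx":0,"ty":0,"tz":0.35,"ax":0,"ay":0,"az":0}
    - {"tx":0,"ty":0,"tz":0.25,"ax":0,"ay":0,"az":0}

```text
clock: 22.25
eef_pos: [0.4291, 0.3511, 0.0241]
tool_rot: [-2.518, -1.878, 0.001]
wrist_force: [0.1, 0.1, -0.5]
finger_gap: 0.0777
finger_force: 0.0
```

Emit:
arm_command:
  rows:
    - {"tx":0,"ty":0,"tz":0,"ax":0,"ay":0,"az":0}
    - {"tx":0,"ty":0,"tz":0,"ax":0,"ay":0,"az":0}
    - {"tx":0,"ty":0,"tz":0,"ax":0,"ay":0,"az":0}
    - {"tx":0,"ty":0,"tz":0,"ax":0,"ay":0,"az":0}
    - {"tx":0,"ty":0,"tz":0,"ax":0,"ay":0,"az":0}
    - {"tx":0,"ty":0,"tz":0,"ax":0,"ay":0,"az":0}
    - {"tx":0,"ty":0,"tz":0,"ax":0,"ay":0,"az":0}
    - {"tx":0,"ty":0,"tz":0,"ax":0,"ay":0,"az":0}
  fingers: -1

```text
clock: 23.25
eef_pos: [0.4296, 0.3515, 0.0254]
tool_rot: [-2.518, -1.878, -0.002]
wrist_force: [-1.2, 0.3, 5.2]
finger_gap: 0.0509
finger_force: 30.0
```

Run:
```python
from h import *
plan([((.4295,.3514,.06),None,3),((.4248,.3524,.06),down(1.281),16),((.4248,.3524,.0225),None,5)])
```

```text
[{tz: -0.38}, {tz: -0.38}, {tz: -0.38}, {ty: -0.01, az: -0.98}, {ty: -0.01, az: -0.98}, {ty: -0.01, az: -0.98}, {ty: -0.01, az: -0.98}, {ty: -0.01, az: -0.98}]
[{ty: -0.01, az: -0.98}, {ty: -0.01, az: -0.98}, {tx: 0.01, ty: -0.01, az: -0.98}, {tx: 0.01, ty: -0.01, az: -0.98}, {tx: 0.01, ty: -0.01, az: -0.98}, {tx: 0.01, ty: -0.01, az: -0.98}, {tx: 0.01, ty: -0.01, az: -0.98}, {tx: 0.01, az: -0.98}]
[{tx: 0.01, az: -0.98}, {tx: 0.01, az: -0.98}, {tx: 0.01, az: -0.98}, {tz: 0.25}, {tz: 0.25}, {tz: 0.25}, {tz: 0.25}, {tz: 0.25}]
max 0.98 rows 24
```

Emit:
arm_command:
  rows:
    - {"tx":0,"ty":0,"tz":0,"ax":0,"ay":0,"az":0}
    - {"tx":0,"ty":0,"tz":0,"ax":0,"ay":0,"az":0}
    - {"tx":0,"ty":0,"tz":-0.6,"ax":0,"ay":0,"az":0}
    - {"tx":0,"ty":-0.15,"tz":-0.6,"ax":0,"ay":0,"az":0}
    - {"tx":0,"ty":0,"tz":0,"ax":0,"ay":0,"az":-0.98}
    - {"tx":0,"ty":0,"tz":0,"ax":0,"ay":0,"az":-0.98}
    - {"tx":0,"ty":0,"tz":0,"ax":0,"ay":0,"az":-0.98}
    - {"tx":0,"ty":0,"tz":0,"ax":0,"ay":0,"az":-0.98}
  fingers: 0.5

```text
clock: 24.25
eef_pos: [0.4254, 0.3531, 0.0626]
tool_rot: [2.1, 2.336, 0.003]
wrist_force: [0.6, 0.2, -0.1]
finger_gap: 0.0706
finger_force: 0.0
```

Emit:
arm_command:
  rows:
    - {"tx":0,"ty":0,"tz":0,"ax":0,"ay":0,"az":-0.98}
    - {"tx":0,"ty":0,"tz":0,"ax":0,"ay":0,"az":-0.98}
    - {"tx":0,"ty":0,"tz":0,"ax":0,"ay":0,"az":-0.98}
    - {"tx":0,"ty":0,"tz":0,"ax":0,"ay":0,"az":-0.98}
    - {"tx":0,"ty":0,"tz":0,"ax":0,"ay":0,"az":-0.98}
    - {"tx":0,"ty":0,"tz":0,"ax":0,"ay":0,"az":-0.98}
    - {"tx":0,"ty":0,"tz":0,"ax":0,"ay":0,"az":-0.98}
    - {"tx":0,"ty":0,"tz":0,"ax":0,"ay":0,"az":-0.98}

```text
clock: 25.25
eef_pos: [0.4254, 0.3531, 0.0626]
tool_rot: [1.048, 2.96, 0.003]
wrist_force: [0.3, 0.4, -0.0]
finger_gap: 0.0705
finger_force: 0.0
```

Run:
```python
from h import *
im,D=bot.camera("scene"); P=cloud("scene",D); np.savez("scene5.npz",im=im,D=D)
m=(np.hypot(P[...,0]-.425,P[...,1]-.352)<.05)&(P[...,2]>.037)&(P[...,2]<.047); q=P[m]; c=q.mean(0); v=np.linalg.svd(q[:,:2]-c[:2])[2][0]; print(m.sum(),c,v,np.percentile((q[:,:2]-c[:2])@v,[0,100]))
s=bot.state(); print(s["eef_pos"],s["tool_rot"])
cv2.imwrite("pics/s5.png",cv2.resize(im[200:290,330:450],(800,600),interpolation=cv2.INTER_CUBIC))
plan([((.4248,.3524,.06),down(1.281),4),((.4248,.3524,.0225),None,4)])
```

```text
54 [0.44064082 0.35094658 0.04205214] [ 0.92698762 -0.37509192] [-0.03490156  0.01760715]
[0.42537245 0.35305035 0.06258552] [1.04474089e+00 2.96125379e+00 2.71555941e-03]
[{ty: -0.01, tz: 0.02, az: -0.97}, {ty: -0.01, tz: 0.02, az: -0.97}, {ty: -0.01, tz: 0.02, az: -0.97}, {ty: -0.01, tz: 0.02, az: -0.97}, {tz: 0.31}, {tz: 0.31}, {tz: 0.31}, {tz: 0.31}]
max 0.97 rows 8
```

View pics/s5.png

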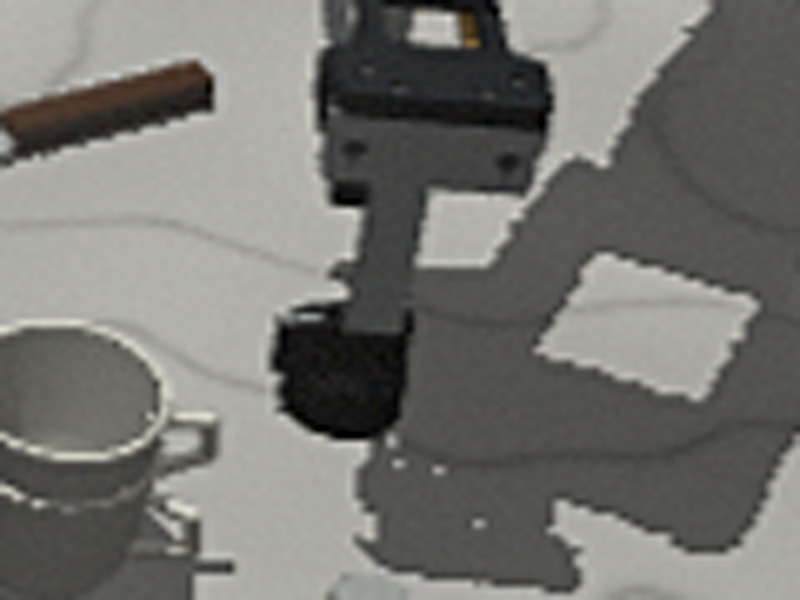

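The knob stands upright at crop (340,380), with the gripper straddling it. I'll finish the turn and go down.

Emit:
arm_command:
  rows:
    - {"tx":0,"ty":-0.01,"tz":0.02,"ax":0,"ay":0,"az":-0.97}
    - {"tx":0,"ty":-0.01,"tz":0.02,"ax":0,"ay":0,"az":-0.97}
    - {"tx":0,"ty":-0.01,"tz":0.02,"ax":0,"ay":0,"az":-0.97}
    - {"tx":0,"ty":0,"tz":0.02,"ax":0,"ay":0,"az":-0.97}
    - {"tx":0,"ty":0,"tz":0.4,"ax":0,"ay":0,"az":0}
    - {"tx":0,"ty":0,"tz":0.4,"ax":0,"ay":0,"az":0}
    - {"tx":0,"ty":0,"tz":0.3,"ax":0,"ay":0,"az":0}
    - {"tx":0,"ty":0,"tz":0.12,"ax":0,"ay":0,"az":0}

```text
clock: 26.3
eef_pos: [0.4236, 0.3513, 0.0206]
tool_rot: [-0.464, -3.106, 0.002]
wrist_force: [0.2, -0.1, 0.0]
finger_gap: 0.071
finger_force: 0.0
```

Emit:
arm_command:
  rows:
    - {"tx":0,"ty":0,"tz":0,"ax":0,"ay":0,"az":0}
    - {"tx":0,"ty":0,"tz":0,"ax":0,"ay":0,"az":0}
    - {"tx":0,"ty":0,"tz":0,"ax":0,"ay":0,"az":0}
    - {"tx":0,"ty":0,"tz":0,"ax":0,"ay":0,"az":0}
    - {"tx":0,"ty":0,"tz":0,"ax":0,"ay":0,"az":0}
    - {"tx":0,"ty":0,"tz":0,"ax":0,"ay":0,"az":0}
    - {"tx":0,"ty":0,"tz":0,"ax":0,"ay":0,"az":0}
    - {"tx":0,"ty":0,"tz":0,"ax":0,"ay":0,"az":0}
  fingers: -1

```text
clock: 27.3
eef_pos: [0.4245, 0.3519, 0.022]
tool_rot: [0.463, 3.107, 0.001]
wrist_force: [0.8, 1.1, 0.5]
finger_gap: 0.0139
finger_force: 30.0
```

Run:
```python
from h import *
s=bot.state(); print(s["eef_pos"],s["tool_rot"],R.from_rotvec(s["tool_rot"]).as_matrix().round(3).tolist())
plan([((.43,.33,.12),None,5),((.656,.0338,.12),down(-.25+np.pi/2),14),((.656,.0338,.088),None,5)])
```

```text
[0.42450057 0.35190728 0.02198395] [4.62877465e-01 3.10706011e+00 5.43617030e-04] [[-0.957, 0.291, 0.0], [0.291, 0.957, 0.0], [-0.0, 0.0, -1.0]]
[{tx: -0.08, ty: -0.13, tz: -0.65}, {tx: -0.08, ty: -0.13, tz: -0.65}, {tx: -0.08, ty: -0.13, tz: -0.65}, {tx: -0.08, ty: -0.13, tz: -0.65}, {tx: -0.08, ty: -0.13, tz: -0.65}, {tx: -0.72, ty: -0.52, az: -0.03}, {tx: -0.72, ty: -0.52, az: -0.03}, {tx: -0.72, ty: -0.52, az: -0.03}]
[{tx: -0.72, ty: -0.52, az: -0.03}, {tx: -0.71, ty: -0.53, az: -0.03}, {tx: -0.71, ty: -0.53, az: -0.03}, {tx: -0.71, ty: -0.53, az: -0.03}, {tx: -0.71, ty: -0.53, az: -0.03}, {tx: -0.71, ty: -0.54, az: -0.03}, {tx: -0.7, ty: -0.54, az: -0.03}, {tx: -0.7, ty: -0.54, az: -0.03}]
[{tx: -0.7, ty: -0.54, az: -0.03}, {tx: -0.7, ty: -0.55, az: -0.03}, {tx: -0.7, ty: -0.55, az: -0.03}, {tz: 0.21}, {tz: 0.21}, {tz: 0.21}, {tz: 0.21}, {tz: 0.21}]
max 0.72 rows 24
```

Emit:
arm_command:
  rows:
    - {"tx":-0.08,"ty":-0.13,"tz":-0.65,"ax":0,"ay":0,"az":0}
    - {"tx":-0.08,"ty":-0.13,"tz":-0.65,"ax":0,"ay":0,"az":0}
    - {"tx":-0.08,"ty":-0.13,"tz":-0.65,"ax":0,"ay":0,"az":0}
    - {"tx":-0.08,"ty":-0.13,"tz":-0.65,"ax":0,"ay":0,"az":0}
    - {"tx":-0.08,"ty":-0.13,"tz":-0.65,"ax":0,"ay":0,"az":0}
    - {"tx":-0.72,"ty":-0.52,"tz":0,"ax":0,"ay":0,"az":-0.03}
    - {"tx":-0.72,"ty":-0.52,"tz":0,"ax":0,"ay":0,"az":-0.03}
    - {"tx":-0.72,"ty":-0.52,"tz":0,"ax":0,"ay":0,"az":-0.03}

```text
clock: 28.3
eef_pos: [0.4798, 0.2653, 0.1214]
tool_rot: [0.448, 3.107, 0.002]
wrist_force: [-0.1, 0.3, -0.9]
finger_gap: 0.0138
finger_force: 30.0
```

Emit:
arm_command:
  rows:
    - {"tx":-0.72,"ty":-0.52,"tz":0,"ax":0,"ay":0,"az":-0.03}
    - {"tx":-0.71,"ty":-0.53,"tz":0,"ax":0,"ay":0,"az":-0.03}
    - {"tx":-0.71,"ty":-0.53,"tz":0,"ax":0,"ay":0,"az":-0.03}
    - {"tx":-0.71,"ty":-0.53,"tz":0,"ax":0,"ay":0,"az":-0.03}
    - {"tx":-0.71,"ty":-0.53,"tz":0,"ax":0,"ay":0,"az":-0.03}
    - {"tx":-0.71,"ty":-0.54,"tz":0,"ax":0,"ay":0,"az":-0.03}
    - {"tx":-0.7,"ty":-0.54,"tz":0,"ax":0,"ay":0,"az":-0.03}
    - {"tx":-0.7,"ty":-0.54,"tz":0,"ax":0,"ay":0,"az":-0.03}

```text
clock: 29.3
eef_pos: [0.6085, 0.0956, 0.1213]
tool_rot: [0.412, 3.112, 0.0]
wrist_force: [-0.3, 0.6, -0.1]
finger_gap: 0.014
finger_force: 30.0
```

Emit:
arm_command:
  rows:
    - {"tx":-0.7,"ty":-0.54,"tz":0,"ax":0,"ay":0,"az":-0.03}
    - {"tx":-0.7,"ty":-0.55,"tz":0,"ax":0,"ay":0,"az":-0.03}
    - {"tx":-0.7,"ty":-0.55,"tz":0,"ax":0,"ay":0,"az":-0.03}
    - {"tx":0,"ty":0,"tz":0.4,"ax":0,"ay":0,"az":0}
    - {"tx":0,"ty":0,"tz":0.4,"ax":0,"ay":0,"az":0}
    - {"tx":0,"ty":0,"tz":0.25,"ax":0,"ay":0,"az":0}
    - {"tx":0,"ty":0,"tz":0,"ax":0,"ay":0,"az":0}
    - {"tx":0,"ty":0,"tz":0,"ax":0,"ay":0,"az":0}

```text
clock: 30.3
eef_pos: [0.6557, 0.0335, 0.0881]
tool_rot: [0.396, 3.116, 0.0]
wrist_force: [0.5, 0.3, 0.2]
finger_gap: 0.0135
finger_force: 30.0
```

Run:
```python
from h import *
im,D=bot.camera("scene"); np.savez("scene6.npz",im=im,D=D); s=bot.state(); p=s["eef_pos"]; print(p,R.from_rotvec(s["tool_rot"]).as_matrix().round(3).tolist())
P=cloud("scene",D)
# skirt (black) silhouette check: project expected knob skirt & compare to dark mask
c0=p+[0,0,.0]; kz=p[2]-.022
ang=np.linspace(0,2*np.pi,60); pts=np.vstack([np.c_[p[0]+.023*np.cos(ang),p[1]+.023*np.sin(ang),np.full(60,z)] for z in(kz,kz+.021)])
hull=cv2.convexHull(proj("scene",pts).astype(np.float32)).reshape(-1,2); print("exp bbox",hull.min(0),hull.max(0))
m=(im.max(2)<38); u,v=proj("scene",[p[0],p[1],kz+.01])[0].astype(int); print("ctr",u,v)
print(im[v-10:v+14,u-16:u+17].max(2))
cv2.imwrite("pics/s6.png",cv2.resize(im[160:240,180:287],(800,600),interpolation=cv2.INTER_CUBIC))
```

```text
[0.65603501 0.03336849 0.08837266] [[-0.968, 0.251, 0.001], [0.251, 0.968, -0.0], [-0.001, 0.0, -1.0]]
exp bbox [230.30852 191.33063] [247.40846 207.22556]
ctr 238 199
[[ 80  81  81  80  79  66  59  41  36  32  32  32  36  38  64  74  75  73
   74  76  75  62  37  31  49  67  64 113 180 188 183 181 182]
 [ 80  83  72  60  49  42 120 105  84 122  90  52  38  38  66  77  77  79
   76  74  78  62  38  38  44  66  68  63 116 177 185 181 179]
 [ 46  45  38  41  37  31  51  48  43  52  47  44  39  40  65  76  75  75
   72  78  79  61  37  36  45  54  63  60  51 171 187 183 184]
 [ 37  32  40  41 125  82  36  36  36  32  34  40  40  37  60  74  75  76
   75  76  75  60  38  37  48  55  56  52  37 176 191 182 183]
 [ 77 117 133 128 138  78  34  37  40  42  38  40  38  35  62  75  75  74
   74  75  75  73  49  32  44  55  57  51  45 180 192 183 182]
 [127 130 131 134 140  82  39  39  41  39  35  32  34  39  63  75  75  76
   77  72  72  72  47  38  46  53  59  68  59 120 182 192 182]
 [135 134 131 124 119  76  39  37  36  39  35  42  36  35  62  74  76  77
   73  77  79  73  43  38  41  57  5
[... 1656 characters left out ...]
1  50  54  54]
 [148  76  35  44  38  42  40  42  42  45  39  45  46  46  43  40  67  92
   86  68  43  37  36  42  43  41  43  41  40  37  41  48  54]
 [160  98  39  40  38  43  43  42  48  45  44  41  43  45  44  44  60  68
   62  65  49  38  38  37  39  38  39  42  39  42  40  43  62]
 [156 148  97  47  40  41  44  44  41  43  44  40  47  43  38  41  57  65
   64  64  48  39  38  43  32  41  42  35  39  40  39  36  50]
 [155 157 115  50  38  40  46  44  43  42  45  41  41  40  44  51  56  67
   63  65  53  41  35  42  41  41  42  39  39  41  38  35  41]
 [152 155 146  94  43  34  42  42  43  42  43  43  45  45  55  49  59  67
   65  65  56  40  38  43  36  41  40  42  42  36  44  39  39]]
```

View pics/s6.png

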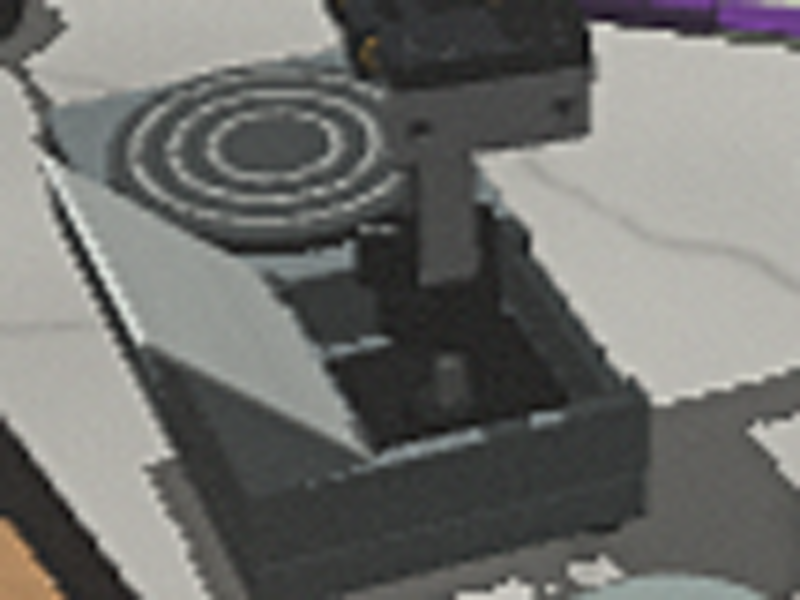

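The knob (crop 435,330) hangs over the spindle (450,375), upright with its nose to the rear. I'll probe down gently.

Emit:
arm_command:
  rows:
    - {"tx":0,"ty":0.02,"tz":0.15,"ax":0,"ay":0,"az":0}
    - {"tx":0,"ty":0,"tz":0.1,"ax":0,"ay":0,"az":0}
    - {"tx":0,"ty":0,"tz":0.1,"ax":0,"ay":0,"az":0}
    - {"tx":0,"ty":0,"tz":0.1,"ax":0,"ay":0,"az":0}
    - {"tx":0,"ty":0,"tz":0.1,"ax":0,"ay":0,"az":0}
    - {"tx":0,"ty":0,"tz":0,"ax":0,"ay":0,"az":0}
    - {"tx":0,"ty":0,"tz":0,"ax":0,"ay":0,"az":0}
    - {"tx":0,"ty":0,"tz":0,"ax":0,"ay":0,"az":0}

```text
clock: 31.35
eef_pos: [0.656, 0.0342, 0.0714]
tool_rot: [0.398, 3.116, 0.002]
wrist_force: [0.1, 3.4, 2.0]
finger_gap: 0.0138
finger_force: 30.0
```

Run:
```python
from h import *
s=bot.state()
for k in("eef_pos","wrist_force","moment"): print(k,s[k])
```

```text
eef_pos [0.65597259 0.03418375 0.07135703]
wrist_force [0.12096321 3.38732809 2.00493141]
moment [ 0.78506879 -0.0083265  -0.02628187]
```

The bore is going on, with only 2 N vertical. The side push in +y suggests shifting about 1 mm that way, so I'll do that and continue.

Emit:
arm_command:
  rows:
    - {"tx":0,"ty":0.03,"tz":0,"ax":0,"ay":0,"az":0}
    - {"tx":0,"ty":0,"tz":0.05,"ax":0,"ay":0,"az":0}
    - {"tx":0,"ty":0,"tz":0.05,"ax":0,"ay":0,"az":0}
    - {"tx":0,"ty":0,"tz":0.05,"ax":0,"ay":0,"az":0}
    - {"tx":0,"ty":0,"tz":0.05,"ax":0,"ay":0,"az":0}
    - {"tx":0,"ty":0,"tz":0,"ax":0,"ay":0,"az":0}
    - {"tx":0,"ty":0,"tz":0,"ax":0,"ay":0,"az":0}
    - {"tx":0,"ty":0,"tz":0,"ax":0,"ay":0,"az":0}

```text
clock: 32.35
eef_pos: [0.656, 0.0345, 0.0651]
tool_rot: [-0.398, -3.116, -0.0]
wrist_force: [0.3, 3.1, -1.7]
finger_gap: 0.0137
finger_force: 30.0
```

Run:
```python
from h import *
s=bot.state()
for k in("eef_pos","wrist_force","moment"): print(k,s[k])
```

```text
eef_pos [0.65602888 0.03448827 0.06507604]
wrist_force [ 0.27446803  3.14208556 -1.71101056]
moment [ 0.64473519 -0.10395111  0.0394234 ]
```

Emit:
arm_command:
  rows:
    - {"tx":0,"ty":0.02,"tz":0.06,"ax":0,"ay":0,"az":0}
    - {"tx":0,"ty":0,"tz":0.06,"ax":0,"ay":0,"az":0}
    - {"tx":0,"ty":0,"tz":0.06,"ax":0,"ay":0,"az":0}
    - {"tx":0,"ty":0,"tz":0.06,"ax":0,"ay":0,"az":0}
    - {"tx":0,"ty":0,"tz":0.05,"ax":0,"ay":0,"az":0}
    - {"tx":0,"ty":0,"tz":0.05,"ax":0,"ay":0,"az":0}
    - {"tx":0,"ty":0,"tz":0,"ax":0,"ay":0,"az":0}
    - {"tx":0,"ty":0,"tz":0,"ax":0,"ay":0,"az":0}

```text
clock: 33.35
eef_pos: [0.6563, 0.0347, 0.056]
tool_rot: [0.397, 3.116, -0.001]
wrist_force: [-3.1, -0.4, 4.8]
finger_gap: 0.0138
finger_force: 30.0
```

Emit:
arm_command:
  rows:
    - {"tx":0,"ty":0,"tz":0.03,"ax":0,"ay":0,"az":0}
    - {"tx":0,"ty":0,"tz":0.03,"ax":0,"ay":0,"az":0}
    - {"tx":0,"ty":0,"tz":0.02,"ax":0,"ay":0,"az":0}
    - {"tx":0,"ty":0,"tz":0.02,"ax":0,"ay":0,"az":0}
    - {"tx":0,"ty":0,"tz":0.02,"ax":0,"ay":0,"az":0}
    - {"tx":0,"ty":0,"tz":0,"ax":0,"ay":0,"az":0}
    - {"tx":0,"ty":0,"tz":0,"ax":0,"ay":0,"az":0}
    - {"tx":0,"ty":0,"tz":0,"ax":0,"ay":0,"az":0}

```text
clock: 34.35
eef_pos: [0.6564, 0.0347, 0.0531]
tool_rot: [0.397, 3.116, -0.001]
wrist_force: [-4.0, 0.2, 8.0]
finger_gap: 0.0137
finger_force: 30.0
```

Emit:
arm_command:
  rows:
    - {"tx":0.01,"ty":0,"tz":0.03,"ax":0,"ay":0,"az":0}
    - {"tx":0.01,"ty":0,"tz":0.03,"ax":0,"ay":0,"az":0}
    - {"tx":0,"ty":0,"tz":0.02,"ax":0,"ay":0,"az":0}
    - {"tx":0,"ty":0,"tz":0,"ax":0,"ay":0,"az":0}
    - {"tx":0,"ty":0,"tz":0,"ax":0,"ay":0,"az":0}
    - {"tx":0,"ty":0,"tz":0,"ax":0,"ay":0,"az":0}
    - {"tx":0,"ty":0,"tz":0,"ax":0,"ay":0,"az":0}
    - {"tx":0,"ty":0,"tz":0,"ax":0,"ay":0,"az":0}

```text
clock: 35.35
eef_pos: [0.6565, 0.0347, 0.0527]
tool_rot: [0.397, 3.115, -0.001]
wrist_force: [-6.5, -0.2, 15.9]
finger_gap: 0.0141
finger_force: 30.0
```

Run:
```python
from h import *
im,D=bot.camera("scene"); cv2.imwrite("pics/s7.png",cv2.resize(im[130:280,190:390],(800,600),interpolation=cv2.INTER_CUBIC))
s=bot.state()
for k in("clock","eef_pos","wrist_force","moment"): print(k,s[k])
```

```text
clock 35.4
eef_pos [0.65651353 0.03470141 0.05268277]
wrist_force [-7.11705329 -0.04530553 14.71939799]
moment [0.02429395 1.26784496 0.03058324]
```

View pics/s7.png

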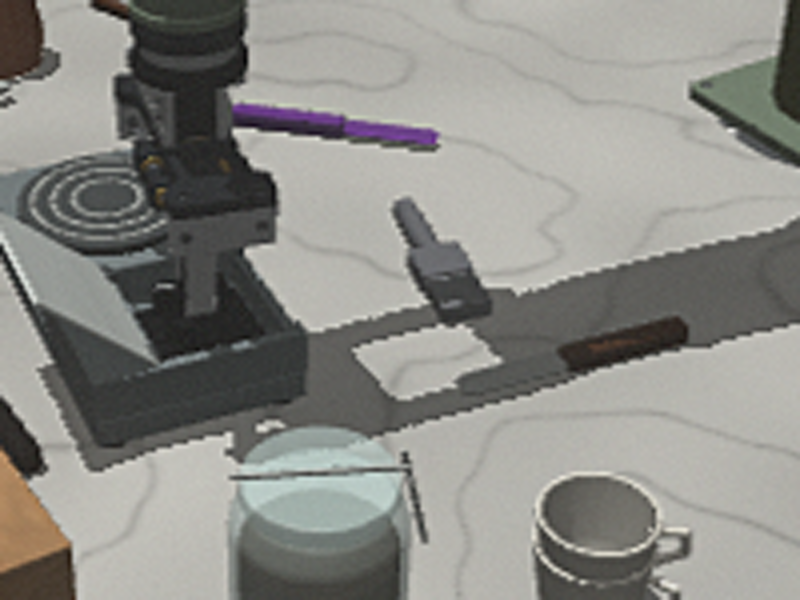

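The knob is in the bay, the cover open and the scraper flat on the sill at crop (580,360), with brush and cups untouched. I'll ease the side load and press a bit firmer.

Emit:
arm_command:
  rows:
    - {"tx":0.02,"ty":0,"tz":0.02,"ax":0,"ay":0,"az":0}
    - {"tx":0.02,"ty":0,"tz":0.02,"ax":0,"ay":0,"az":0}
    - {"tx":0,"ty":0,"tz":0.01,"ax":0,"ay":0,"az":0}
    - {"tx":0,"ty":0,"tz":0,"ax":0,"ay":0,"az":0}
    - {"tx":0,"ty":0,"tz":0,"ax":0,"ay":0,"az":0}
    - {"tx":0,"ty":0,"tz":0,"ax":0,"ay":0,"az":0}
    - {"tx":0,"ty":0,"tz":0,"ax":0,"ay":0,"az":0}
    - {"tx":0,"ty":0,"tz":0,"ax":0,"ay":0,"az":0}

```text
clock: 36.4
eef_pos: [0.6565, 0.0347, 0.0526]
tool_rot: [0.397, 3.112, -0.002]
wrist_force: [-6.7, 0.1, 18.7]
finger_gap: 0.0135
finger_force: 30.0
```

```bash
python3 -c "
from plant import bot
print(bot.hand_in())"
```

```text
the job is handed in; nothing more can be done
None
```

I handed the job in at about 36 s: cover levered fully open with the blade, scraper laid flat on the sill between brush and cups and released, and the knob fitted, still held and pressed to the stop (about 19 N, no further travel).

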